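# Lock the caliper away in its gauge box

## Robot

A 7-joint arm with a two-finger parallel gripper is mounted at the origin on a cart in front of the work surface, level with it; the furniture and walls round the work are solid. World frame = base frame: x ahead of the robot, y to its left, z up, the work surface at z = 0. Lengths are in m, angles in rad, forces in N, time in s.
With the tool pointing down it reaches from about 0.425 to 0.875 m from the base axis. Payload 4.7 kg.
Tool frame: the origin (TCP) lies at the very end of the fingers, on their centre line; the grasp point (between the pads) lies 19 mm behind it; z points along the fingers, y is the line along which they close (so a half turn about z gives the same grasp; the last joint's range is limited). The gripper opens to 87 mm and grips with 3 to 60 N. Pads are 19 mm wide; open, the fingers measure 117 mm over their backs; the gripper's body (75 mm by 190 mm) begins 51 mm behind the grasp point.
Start: joints at [1.328, 0.321, -0.07, 1.45, 0.023, 1.371, -0.057], TCP at [0.165, -0.629, 0.223] pointing down, gripper open.
Joint ranges: [-2.86, 2.86], [-0.3, 2.09], [-1.38, 1.24], [0.06, 2.45], [-1.56, 4.7], [0.09, 2.05], [-2.69, 2.69]. Speed limits (rad/s): [2.57, 2.57, 3.14, 3.14, 3.14, 3.14, 3.14].

## Interface

Orientations are given as a rotation vector (axis times angle).
In Python, from bench import ctrl, vision gives the robot as it stands.
- The arm moves only by the tool jog_arm, never from a script. Its argument "increments" is a list of rows, each an object of numbers: "tx", "ty", "tz": the shift along the tool's x, y, z in mm; "wx", "wy", "wz": the turn, a rotation vector about the tool's x, y, z in rad; "gripper": the opening, from 0 (shut) to 1 (fully open). In form: [{"tx": .., "ty": .., "tz": .., "wx": .., "wy": .., "wz": .., "gripper": ..}, ...]. A call has exactly 5 rows; each row is the pose to reach, as a shift and turn from the pose commanded when the call began, along the tool's axes at that moment; what a row does not reach only later rows make up. A row lasts 1/12 s, in which the tool goes at most 41.7 mm and 7.16 degrees, less where a joint would pass 70% of its speed; a pose out of reach is approached as far as the arm can. A call with a gripper value outside its range is refused whole. The fingers move at their own pace and stop on an object; "grip_force" is the grip in N (left out, the last holds). Time passes only in rows, so rows that repeat a pose let the fingers close, or fill a call up. It gives the time, the measured TCP pose, the force, the opening and the grip force at its end, in the units of the state.
- ctrl.get_state(): the state, without advancing time (a new reading comes with each control period).
- vision.get_image(name): name is "side" or "top"; returns a dict with "color" (400x640x3 uint8, blue, green, red), "fx", "fy", "cx", "cy" (pixels), "extrinsics" (4x4, takes a point from world to camera coordinates). Camera axes: x right, y down, z forward; pixel columns grow to the right and rows downward; lengths in m; the calibration is good to about 2 mm. A picture is of the moment at which its call begins. There is no depth.
- ctrl.close_job(): hands the job in; it is judged then, once.
Trained networks look in the newest picture that a camera, given by its name, has taken for a name from the list of things; names that differ only in an ending like _2 or _b are one class to them, and where a whole thing is asked for, a point or a joint stands for the part that bears it (a point fixed in the world has none). Each returns a list of dicts, best first, with "conf" (0 to 1); they miss things now and then, are a little off and sometimes report something else, mostly with a low value. They report only what shows in the picture. A call takes as long as a camera call.
- vision.spot_in(camera, thing): "bbox" ([left, top, right, bottom] in pixels, round what is visible of it).
The state is a dict: "time": time; "joint_positions": joint angles; "qd": joint speeds; "joint_torque": joint torques, N m; "position": TCP position; "tool_rot": TCP orientation; "ft_force": force on the tool from outside, world axes, zero at the start; "torque": the same for the moment, N m; "grip_width": opening from 0.0 (shut) to 1.0 (fully open); "grip_force": force on a finger pad.
Only numpy, scipy, OpenCV 4.12 (cv2) and the standard library are available. Lean on these libraries where they do the work, as an engineer would, in place of code of your own. Each camera call takes 0.05 s, during which the arm holds its last target. There are 200 camera calls.

## Task

Put the caliper back flat in its pocket in the foam of the gauge box without dropping it, and lower the lid right down without slamming it. Then lock it: turn the key slowly clockwise, rocking it back if you overshoot, until you find the unmarked spot where the little spring bolt pin beside the key drops in. Let go, and leave the other things on the table where they are.

Things in the scene. Friction and masses are not known exactly. Their poses are not given: they have to be found in the camera images.
- gauge_box: gauge box fixed to the table: grey metal case with a lid sloping down to the front. 112 mm deep (x), 200 wide (y), walls 4; front wall 33 mm high, back wall 96. Origin: centre of its underside; x to its back (hinge side), y to its left, z up. Inside, grey foam: the pocket floor lies 12 mm above the origin, pads round it reach 20 mm up, with 4 mm play round the caliper
- cradle_origin (a point): point on the pocket's floor where the caliper's origin belongs: 8 mm behind and 8 mm left of the box's centre, 12 mm up; axes as the box. The caliper lies there half a turn round: its x along the box's -x, its y along the box's -y, so the jaws point to the back of the box at its right-hand end and the tail of the beam is at its left
- cradle_jaws (a point): point on the pocket's floor 70 mm to the right (box -y) of cradle_origin: the caliper's jaw point (point caliper_jaws) belongs here
- lid_hinge (a point): middle of the lid's hinge line, at the top of the box's back wall: 54 mm behind the box's centre, 96 mm up; the hinge line runs along the box's y axis. Axes as the box
- lid (a joint): lid angle in rad: 0 shut (sloping 30 degrees down to the front), grows as it opens up and back, upright at 2.09, stop at 2.3. The hinge is stiff (0.32 N m): the lid, 0.3 kg, stays where it is left and is pushed with 3 to 5 N at its edge
- lid_edge (a point): middle of the lid's front edge, on its outer face: 124 mm from the hinge line along the lid. The lid is 204 mm wide and 5 mm thick (outer face 5 mm outside the hinge line). z axis: outer normal of the lid; -x runs from hinge to edge
- key_base (a point): foot of the key on the lid's outer face, on the key's axis: mid width, 96 mm from the hinge line along the lid. z axis: outer normal of the lid, the axis that the key turns about
- key_bow (a point): middle of the key's bow, a black block 34 mm wide (y), 10 mm thick (x), 30 mm tall, on the key's axis, its middle 31 mm and its lower side 16 mm above the lid's outer face. Turns with the key; z out of the lid. With the lid shut the key's axis leans 30 degrees from vertical towards the front of the box (the robot's side)
- key (a joint): key angle in rad, positive clockwise looking down on the shut lid; 0: bow's width along the lid's width. Starts within 0.2 of 0, range -0.35 to 1.6, takes 0.05 N m. The lock engages at an unknown angle from 0.6 to 1.2, over a span of 0.11 rad; above 0.5 rad/s it may be passed over. Engaged, turning on meets a springy stop, 0.5 N m. Turn it only with the lid shut: a cam hooks under a strike
- bolt (a joint): travel of the spring bolt pin in m: 0 while it stands 7 mm proud of the lid, 0.005 when it has dropped into the lock (2 mm proud); over the slot it takes about 0.5 s to sink fully and it stays down
- bolt_top (a point): top of the bolt pin, a brass pin of 8 mm diameter on the lid, 16 mm from the key's axis, up the slope and to the right of it. z axis: outer normal of the lid
- caliper: steel caliper lying flat, 150 mm long (y), 56 across the jaws (x), 0.15 kg. Origin: middle of its underside, z up. Beam 16 wide, 4 thick: x 6 to 22 mm, y -75 (tail) to 75. Jaws 4 thick, out to x = -28 at y 51 to 75. On the beam the dark slider block, fixed in place: x 1 to 28, y 1 to 56, z 4 to 13 mm, the part to hold (27 mm across or 55 mm along the beam)
- caliper_slider (a point): middle of the top of the caliper's slider block: 14.5, 28.5, 13 mm in the caliper's frame, whose axes it has
- caliper_jaws (a point): point on the underside of the caliper's plane between its jaws' end and the middle line: 0, 70, 0 mm in the caliper's frame
- hub_a: bystander: silver coupling hub, 44 mm diameter, 27 mm high; origin under its centre
- spider: bystander: star-shaped rubber coupling spider, 36 mm across, 10 mm high; origin under its centre
- plug_red: bystander: stackable plug, 59 mm long, 15 mm wide, 16 mm high, lying near the caliper; origin under its centre
- fuse_carton: bystander: small carton 42 x 62 x 22 mm; origin under its centre
- hub_b: bystander: silver coupling hub, 44 mm diameter, 27 mm high; origin under its centre
- bearing_6202: bystander: ball bearing 35 mm diameter, 11 mm high; origin under its centre
- star_knob: bystander: black star knob with its stud up, 36 mm across, 37 mm high; origin under its centre
- cell: bystander: round battery cell standing upright, 14 mm diameter, 50 mm high; origin under its centre

How it is judged:
By the outcome, as a careful person would: the job done as asked, in the order asked, and still so for the second after the job is handed in, with the robot touching nothing.
It also fails if it takes over 72 s, if anything falls off the work surface, if the arm or the gripper's body presses on something with over 40 N, if the wrist force passes 120 N, or if a joint passes its speed limit or range.

## Working session

There is one attempt and no reset: what is moved stays moved. The work goes in short steps, Python scripts to look and compute and a tool call to move; the robot and the scene stay as the last step left them, time stands still between calls to the robot, and variables do not carry over. Pictures are saved under pics/ and viewed, at most 10 in all, crops included, and the job is handed in when it is done.

Besides the shell and the picture viewer there is one more tool, called after "Emit:" as name([rows], argument=value, ...), one row to a line, values as JSON. jog_arm: Moves the arm, as the interface text tells. Its arguments: {"type":"object","properties":{"increments":{"type":"array"},"grip_force":{"type":"number"}},"required":["increments"]}

```bash
mkdir -p pics; ls
cat > h.py <<'E'
import numpy as np, cv2
from scipy.spatial.transform import Rotation as R
from bench import ctrl, vision
def im(n,f=None):
    d=vision.get_image(n)
    if f: cv2.imwrite('pics/'+f,d['color'])
    return d
def ray(d,u,v):
    E=np.array(d['extrinsics']);Rm,t=E[:3,:3],E[:3,3]
    return -Rm.T@t, Rm.T@np.array([(u-d['cx'])/d['fx'],(v-d['cy'])/d['fy'],1])
def atz(d,u,v,z):
    o,r=ray(d,u,v); return o+r*(z-o[2])/r[2]
def proj(d,p):
    E=np.array(d['extrinsics']);q=E[:3,:3]@np.array(p)+E[:3,3]
    return d['fx']*q[0]/q[2]+d['cx'],d['fy']*q[1]/q[2]+d['cy']
def tri(d1,p1,d2,p2):
    o1,r1=ray(d1,*p1);o2,r2=ray(d2,*p2)
    s=np.linalg.lstsq(np.c_[r1,-r2],o2-o1,rcond=None)[0]
    a,b=o1+s[0]*r1,o2+s[1]*r2
    return (a+b)/2,np.linalg.norm(a-b)
E
python3 - <<'E'
from h import *
np.set_printoptions(precision=3,suppress=True)
t=im('top','t1.png');s=im('side','s1.png')
for d in(t,s):print(d['fx'],ray(d,320,200))
for c in('top','side'):
  for n in['gauge_box','caliper','lid','key','bolt','caliper_slider','hub_a','plug_red','fuse_carton','cell','star_knob','spider','bearing_6202']:
    print(c,n,[([round(x) for x in q['bbox']],round(q['conf'],2)) for q in vision.spot_in(c,n)[:2]])
st=ctrl.get_state();print(st)
print(R.from_rotvec(st['tool_rot']).as_matrix())
E
```

```text
pics
476.7944536198132 (array([0.193, 0.009, 1.678]), array([ 0.191,  0.013, -0.982]))
463.5077946746886 (array([0.39 , 1.37 , 0.695]), array([ 0.082, -0.907, -0.413]))
top gauge_box [([357, 174, 433, 237], 0.82)]
top caliper [([226, 203, 266, 217], 0.54)]
top lid [([365, 172, 433, 203], 0.62)]
top key []
top bolt []
top caliper_slider [([224, 206, 267, 218], 0.68)]
top hub_a [([308, 207, 319, 219], 0.52), ([202, 170, 213, 187], 0.52)]
top plug_red [([306, 208, 318, 218], 0.72), ([227, 188, 239, 190], 0.37)]
top fuse_carton [([437, 205, 454, 218], 0.61)]
top cell []
top star_knob [([427, 183, 436, 192], 0.43), ([227, 187, 238, 187], 0.43)]
top spider [([307, 207, 318, 218], 0.73)]
top bearing_6202 [([185, 199, 196, 209], 0.56)]
side gauge_box [([304, 131, 352, 201], 0.63)]
side caliper [([318, 253, 338, 286], 0.5)]
side lid [([301, 130, 324, 181], 0.64)]
side key [([305, 147, 320, 146], 0.46)]
side bolt [([300, 130, 323, 178], 0.73)]
side caliper_slider [([320, 253, 337, 287], 0.68)]
side hub_a [([283, 286, 300, 299], 0.82), ([300, 142, 326, 146], 0.75)]
side plug_red [([304, 271, 312, 283], 0.56)]
side fuse_carton []
side cell [([304, 130, 323, 178], 0.4)]
side star_knob []
side spider [([304, 227, 316, 234], 0.45)]
side bearing_6202 [([325, 305, 337, 316], 0.46)]
{'time': 1.4, 'joint_positions': array([ 1.328,  0.321, -0.07 ,  1.451,  0.023,  1.371, -0.057]), 'qd': array([-0.001,  0.001, -0.002, -0.002, -0.   ,  0.003, -0.001]), 'joint_torque': array([ -0.   , -49.11 ,  -0.403, -31.277,  -0.064,   0.034,   0.   ]), 'position': array([ 0.165, -0.629,  0.223]), 'tool_rot': array([ 3.116,  0.402, -0.   ]), 'ft_force': array([ 0.189, -0.525, -0.01 ]), 'torque': array([-0.025, -0.013, -0.011]), 'grip_force': 0.0, 'grip_width': 1.0000840654343688}
[[ 0.967  0.254 -0.   ]
 [ 0.254 -0.967 -0.   ]
 [-0.     0.    -1.   ]]
```

Run:
```python
import cv2,numpy as np
t=cv2.imread('pics/t1.png');s=cv2.imread('pics/s1.png')
a=cv2.resize(t[150:260,175:460],(798,308),interpolation=cv2.INTER_CUBIC)
b=cv2.resize(s[125:205,270:380],(396,288),interpolation=cv2.INTER_CUBIC)
c=cv2.resize(s[225:305,270:380],(396,288),interpolation=cv2.INTER_CUBIC)
o=np.zeros((600,800,3),np.uint8);o[:308,:798]=a;o[310:598,:396]=b;o[310:598,402:798]=c
cv2.imwrite('pics/c1.png',o)
```

```text
(no output)
```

View pics/c1.png

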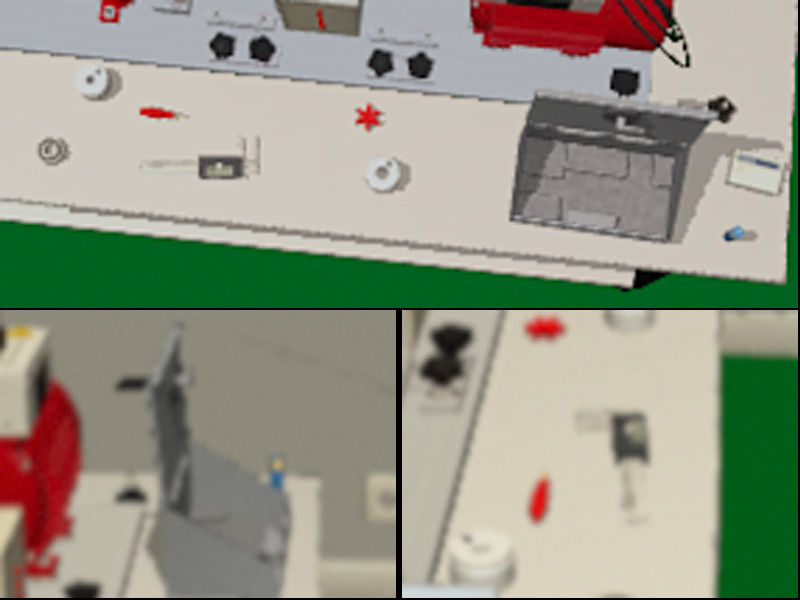

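Run:
```python
from h import *
np.set_printoptions(precision=3,suppress=True)
t=im('top');s=im('side')
C=lambda x,y:(175+x/2.8,150+y/2.8)
for n,x,y,z in[('tail',140,163,.004),('slider',221,167,.013),('end',260,172,.004),('jawtip',246,137,.004),('boxFL',512,220,.033),('boxFR',668,240,.033),('hinL',527,135,.096),('hinR',685,150,.096),('hubA',384,173,.02),('plug',157,113,.01),('cell',735,234,.03),('knob',722,107,.02),('carton',757,170,.02),('lidtopL',537,95,.215),('lidtopR',718,120,.215),('keybow',625,80,.19),('bench_edge',520,100,0)]:
    print(n,atz(t,*C(x,y),z))
np.set_printoptions(precision=8)
import pickle
pickle.dump({k:{q:d[q] for q in d} for k,d in(('t',t),('s',s))},open('im1.pkl','wb'))
up=lambda a,f:cv2.resize(a,None,fx=f,fy=f,interpolation=cv2.INTER_CUBIC)
o=np.zeros((600,800,3),np.uint8)
a=up(t['color'][165:240,350:450],8);o[:600,:800]=a
cv2.imwrite('pics/c2.png',o)
o=np.zeros((600,800,3),np.uint8)
a=up(t['color'][180:225,220:275],7.2);o[:a.shape[0],:a.shape[1]]=a
b=up(s['color'][245:295,305:350],7.2);o[:b.shape[0],400:400+b.shape[1]]=b
c=up(s['color'][125:185,290:360],4);o[360:600,0:280]=c
cv2.imwrite('pics/c3.png',o)
```

```text
tail [0.451 0.364 0.004]
slider [0.456 0.259 0.013]
end [0.456 0.211 0.004]
jawtip [0.499 0.234 0.004]
boxFL [ 0.425 -0.111  0.033]
boxFR [ 0.421 -0.305  0.033]
hinL [ 0.521 -0.115  0.096]
hinR [ 0.523 -0.306  0.096]
hubA [0.469 0.053 0.02 ]
plug [0.517 0.351 0.01 ]
cell [ 0.438 -0.388  0.03 ]
knob [ 0.6   -0.365  0.02 ]
carton [ 0.523 -0.413  0.02 ]
lidtopL [ 0.543 -0.113  0.215]
lidtopR [ 0.537 -0.317  0.215]
keybow [ 0.578 -0.214  0.19 ]
bench_edge [ 0.586 -0.11   0.   ]
```

View pics/c2.png

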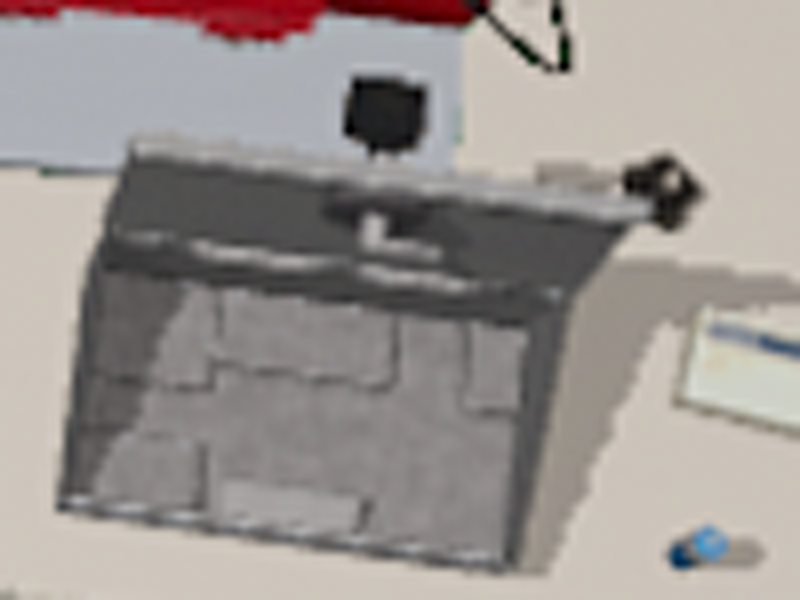

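View pics/c3.png

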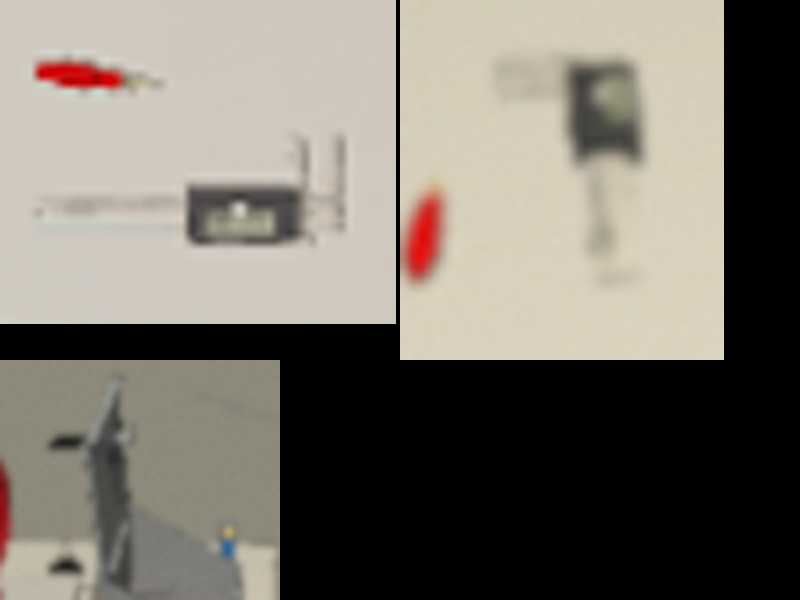

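```bash
cat > fit.py <<'E'
from h import *
import pickle
from scipy.optimize import least_squares
np.set_printoptions(precision=4,suppress=True)
D=pickle.load(open('im1.pkl','rb'));t=D['t']
def T(p,q):
    c,s=np.cos(p[2]),np.sin(p[2]);q=np.array(q)
    return np.array([p[0]+c*q[0]-s*q[1],p[1]+s*q[0]+c*q[1],q[2]])
def fit(obs,x0):
    def f(p):
        r=[]
        for q,uv in obs: r+=list(np.array(proj(t,T(p,q)))-uv)
        return r
    o=least_squares(f,x0,loss='soft_l1');print(o.x,np.round(o.fun.reshape(-1,2),2).tolist());return o.x
c2=lambda x,y:np.array([350+(x-4+.0)/8,165+(y-4)/8])
c3=lambda x,y:np.array([220+(x-3.6)/7.2,180+(y-3.6)/7.2])
b=fit([((-.056,.1,.033),c2(58,507)),((-.056,-.1,.033),c2(520,572)),((.056,-.1,.096),c2(578,292))],[.475,-.21,0])
M=np.eye(3)
def loc(p,uv,z):
    w=atz(t,*uv,z);c,s=np.cos(p[2]),np.sin(p[2]);d=w[:2]-p[:2];return np.array([c*d[0]+s*d[1],-s*d[0]+c*d[1]])
for n,u in[('ctr pad RF (x?,-.039)',(390,388)),('Rpad LF (x?,-.071)',(468,410)),('Lback pad RF x.006',(213,387)),('Lfront pad RB x-.018',(203,437)),('mid LB x-.024',(222,480)),('mid RB',(360,495)),('bowTL',(350,80))]:
    print(n,loc(b,c2(*u),.020))
c=fit([((.001,.001,.013),c3(188,186)),((.028,.001,.013),c3(188,240)),((.001,.056,.013),c3(298,186)),((.014,-.075,.004),c3(36,212)),((-.028,.075,.004),c3(345,135)),((-.028,.055,.004),c3(303,135))],[.47,.29,3.14])
print('slider',T(c,(.0145,.0285,.013)))
for n,u,z in[('lidL',(130,150),.215),('lidR',(655,212),.215)]: print(n,loc(b,c2(*u),z))
E
python3 fit.py
```

```text
[ 0.4801 -0.2101 -0.0359] [[0.33, -0.08], [-0.09, -0.01], [-0.22, 0.1]]
ctr pad RF (x?,-.039) [ 0.0186 -0.0378]
Rpad LF (x?,-.071) [ 0.0138 -0.0729]
Lback pad RF x.006 [0.008  0.0394]
Lfront pad RB x-.018 [-0.0148  0.0411]
mid LB x-.024 [-0.0325  0.0306]
mid RB [-0.0304 -0.03  ]
bowTL [ 0.155 -0.005]
[0.4692 0.2915 3.2294] [[0.11, -0.02], [-0.27, -0.01], [0.33, 0.28], [0.08, 0.0], [-0.25, -0.06], [-0.01, -0.17]]
slider [0.4572 0.2619 0.013 ]
lidL [0.0615 0.1027]
lidR [ 0.0661 -0.1042]
```

Emit:
jog_arm([
  {"tx":33,"ty":-18,"tz":-15},
  {"tx":65,"ty":-36,"tz":-31},
  {"tx":98,"ty":-54,"tz":-46},
  {"tx":131,"ty":-72,"tz":-62},
  {"tx":163,"ty":-90,"tz":-77},
])

```text
validation failed for argument at $.in...
```

Emit:
jog_arm([
  {"tx":32,"ty":-20},
  {"tx":64,"ty":-41},
  {"tx":97,"ty":-61},
  {"tx":129,"ty":-82},
  {"tx":161,"ty":-102},
])

```text
validation failed for argument at $.in...
```

Emit:
jog_arm([
  {"tx":15,"ty":-35},
  {"tx":31,"ty":-70},
  {"tx":46,"ty":-105},
  {"tx":62,"ty":-141},
  {"tx":77,"ty":-176},
])

```text
validation failed for argument at $.in...
```

Emit:
jog_arm([
  {"tx":33,"ty":-18,"tz":-15,"wx":0,"wy":0,"wz":0,"gripper":1},
  {"tx":65,"ty":-36,"tz":-31,"wx":0,"wy":0,"wz":0,"gripper":1},
  {"tx":98,"ty":-54,"tz":-46,"wx":0,"wy":0,"wz":0,"gripper":1},
  {"tx":131,"ty":-72,"tz":-62,"wx":0,"wy":0,"wz":0,"gripper":1},
  {"tx":163,"ty":-90,"tz":-77,"wx":0,"wy":0,"wz":0,"gripper":1},
])

```text
time: 1.92
position: [0.3011, -0.4988, 0.3006]
tool_rot: [3.115, 0.402, 0.001]
ft_force: [1.6, -1.0, 0.1]
grip_width: 0.999
grip_force: 0.0
```

Emit:
jog_arm([
  {"tx":32,"ty":-20,"tz":0,"wx":0,"wy":0,"wz":0,"gripper":1},
  {"tx":64,"ty":-41,"tz":0,"wx":0,"wy":0,"wz":0,"gripper":1},
  {"tx":97,"ty":-61,"tz":0,"wx":0,"wy":0,"wz":0,"gripper":1},
  {"tx":129,"ty":-82,"tz":0,"wx":0,"wy":0,"wz":0,"gripper":1},
  {"tx":161,"ty":-102,"tz":0,"wx":0,"wy":0,"wz":0,"gripper":1},
])

```text
time: 2.33
position: [0.4307, -0.359, 0.3]
tool_rot: [3.115, 0.402, 0.001]
ft_force: [0.3, -0.7, 0.3]
grip_width: 0.997
grip_force: 0.0
```

Emit:
jog_arm([
  {"tx":15,"ty":-35,"tz":0,"wx":0,"wy":0,"wz":0,"gripper":1},
  {"tx":31,"ty":-70,"tz":0,"wx":0,"wy":0,"wz":0,"gripper":1},
  {"tx":46,"ty":-105,"tz":0,"wx":0,"wy":0,"wz":0,"gripper":1},
  {"tx":62,"ty":-141,"tz":0,"wx":0,"wy":0,"wz":0,"gripper":1},
  {"tx":77,"ty":-176,"tz":0,"wx":0,"wy":0,"wz":0,"gripper":1},
])

```text
time: 2.75
position: [0.4595, -0.1688, 0.2997]
tool_rot: [3.115, 0.403, 0.001]
ft_force: [1.1, -0.5, 0.5]
grip_width: 1.0
grip_force: 0.0
```

Emit:
jog_arm([
  {"tx":10,"ty":-39,"tz":0,"wx":0,"wy":0,"wz":0,"gripper":1},
  {"tx":20,"ty":-77,"tz":0,"wx":0,"wy":0,"wz":0,"gripper":1},
  {"tx":29,"ty":-116,"tz":0,"wx":0,"wy":0,"wz":0,"gripper":1},
  {"tx":39,"ty":-154,"tz":0,"wx":0,"wy":0,"wz":0,"gripper":1},
  {"tx":48,"ty":-193,"tz":0,"wx":0,"wy":0,"wz":0,"gripper":1},
])

```text
time: 3.17
position: [0.4565, 0.0298, 0.2998]
tool_rot: [3.115, 0.402, 0.001]
ft_force: [0.8, -0.3, 1.2]
grip_width: 0.999
grip_force: 0.0
```

Emit:
jog_arm([
  {"tx":9,"ty":-36,"tz":16,"wx":0,"wy":0,"wz":0,"gripper":1},
  {"tx":19,"ty":-72,"tz":32,"wx":0,"wy":0,"wz":0,"gripper":1},
  {"tx":28,"ty":-108,"tz":48,"wx":0,"wy":0,"wz":0,"gripper":1},
  {"tx":38,"ty":-143,"tz":64,"wx":0,"wy":0,"wz":0,"gripper":1},
  {"tx":47,"ty":-179,"tz":80,"wx":0,"wy":0,"wz":0,"gripper":1},
])

```text
time: 3.58
position: [0.4568, 0.2145, 0.2194]
tool_rot: [3.115, 0.401, 0.003]
ft_force: [1.1, -0.3, -0.8]
grip_width: 0.999
grip_force: 0.0
```

Emit:
jog_arm([
  {"tx":3,"ty":-11,"tz":36,"wx":0,"wy":0,"wz":0.05,"gripper":1},
  {"tx":6,"ty":-22,"tz":72,"wx":0,"wy":0,"wz":0.1,"gripper":1},
  {"tx":9,"ty":-34,"tz":108,"wx":0,"wy":0,"wz":0.15,"gripper":1},
  {"tx":12,"ty":-45,"tz":140,"wx":0,"wy":0,"wz":0.17,"gripper":1},
  {"tx":12,"ty":-45,"tz":160,"wx":0,"wy":0,"wz":0.17,"gripper":1},
])

```text
time: 4.0
position: [0.4547, 0.2614, 0.0564]
tool_rot: [-3.138, -0.14, 0.006]
ft_force: [-0.5, 0.2, 0.8]
grip_width: 0.999
grip_force: 0.0
```

Run:
```python
from h import *
np.set_printoptions(precision=4,suppress=True)
s=im('side');st=ctrl.get_state();print(st['position'],R.from_rotvec(st['tool_rot']).as_matrix()[:,:2].T,st['joint_positions'])
t=im('top');up=lambda a,f:cv2.resize(a,None,fx=f,fy=f,interpolation=cv2.INTER_CUBIC)
o=np.zeros((400,800,3),np.uint8)
a=up(t['color'][165:235,215:295],5);o[:350,:400]=a
b=up(s['color'][225:295,290:370],5);o[:350,400:800]=b
cv2.imwrite('pics/c4.png',o)
print(proj(t,st['position']),proj(s,st['position']))
```

```text
[0.4531 0.259  0.0537] [[ 0.996   0.0888 -0.0085]
 [ 0.0888 -0.996   0.0012]] [ 0.2262  0.3371 -0.9015  1.923   0.3026  1.0333 -2.2895]
(np.float64(252.44410815250532), np.float64(208.44968518957515)) (np.float64(334.66905287188354), np.float64(244.86089627939518))
```

View pics/c4.png

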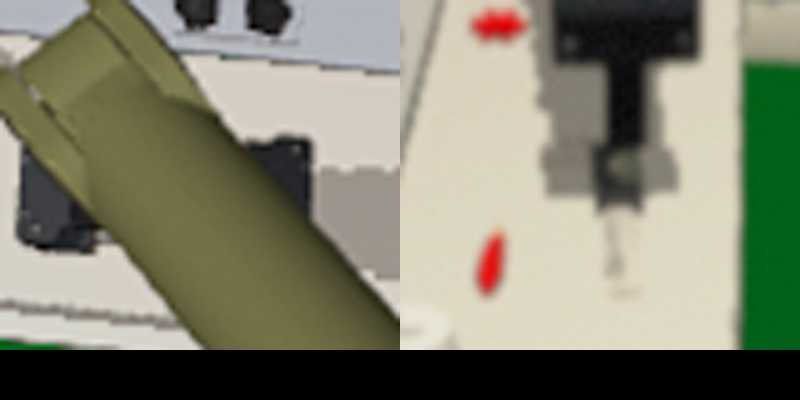

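Emit:
jog_arm([
  {"tx":0,"ty":0,"tz":10,"wx":0,"wy":0,"wz":0,"gripper":1},
  {"tx":0,"ty":0,"tz":20,"wx":0,"wy":0,"wz":0,"gripper":1},
  {"tx":0,"ty":0,"tz":30,"wx":0,"wy":0,"wz":0,"gripper":1},
  {"tx":0,"ty":0,"tz":30,"wx":0,"wy":0,"wz":0,"gripper":1},
  {"tx":0,"ty":0,"tz":30,"wx":0,"wy":0,"wz":0,"gripper":1},
])

```text
time: 4.52
position: [0.4571, 0.2592, 0.0295]
tool_rot: [3.138, 0.135, -0.0]
ft_force: [-0.3, -0.3, -1.0]
grip_width: 1.002
grip_force: 0.0
```

Run:
```python
from h import *
np.set_printoptions(precision=4,suppress=True)
st=ctrl.get_state();print(st['position'],R.from_rotvec(st['tool_rot']).as_matrix().T,st['joint_positions'],st['ft_force'],st['qd'])
```

```text
[0.4571 0.2592 0.0295] [[ 0.9963  0.0861 -0.0001]
 [ 0.0861 -0.9963  0.0004]
 [-0.0001 -0.0004 -1.    ]] [ 0.2026  0.3743 -0.8788  1.9393  0.3449  0.9852 -2.3214] [-0.2799 -0.3487 -1.0433] [ 0.0023 -0.0092 -0.0108 -0.0129 -0.0048  0.0006  0.0019]
```

Emit:
jog_arm([
  {"tx":0,"ty":-2,"tz":8,"wx":0,"wy":0,"wz":0,"gripper":1},
  {"tx":0,"ty":-2.5,"tz":16,"wx":0,"wy":0,"wz":0,"gripper":1},
  {"tx":0,"ty":-2.5,"tz":21,"wx":0,"wy":0,"wz":0,"gripper":1},
  {"tx":0,"ty":-2.5,"tz":23.5,"wx":0,"wy":0,"wz":0,"gripper":1},
  {"tx":0,"ty":-2.5,"tz":23.5,"wx":0,"wy":0,"wz":0,"gripper":0.8},
], grip_force=25)

```text
time: 4.93
position: [0.4562, 0.2618, 0.0051]
tool_rot: [3.138, 0.137, -0.002]
ft_force: [1.2, -0.8, -0.2]
grip_width: 0.974
grip_force: 0.0
```

Emit:
jog_arm([
  {"tx":0,"ty":0,"tz":0,"wx":0,"wy":0,"wz":0,"gripper":0.5},
  {"tx":0,"ty":0,"tz":0,"wx":0,"wy":0,"wz":0,"gripper":0.5},
  {"tx":0,"ty":0,"tz":0,"wx":0,"wy":0,"wz":0,"gripper":0.5},
  {"tx":0,"ty":0,"tz":0,"wx":0,"wy":0,"wz":0,"gripper":0.5},
  {"tx":0,"ty":0,"tz":0,"wx":0,"wy":0,"wz":0,"gripper":0.5},
])

```text
time: 5.35
position: [0.457, 0.2621, 0.0062]
tool_rot: [3.139, 0.136, 0.001]
ft_force: [-0.3, -0.9, 1.8]
grip_width: 0.634
grip_force: 25.3
```

Emit:
jog_arm([
  {"tx":0,"ty":0,"tz":-20,"wx":0,"wy":0,"wz":0,"gripper":0.5},
  {"tx":0,"ty":0,"tz":-60,"wx":0,"wy":0,"wz":0,"gripper":0.5},
  {"tx":0,"ty":0,"tz":-100,"wx":0,"wy":0,"wz":0,"gripper":0.5},
  {"tx":0,"ty":0,"tz":-140,"wx":0,"wy":0,"wz":0,"gripper":0.5},
  {"tx":0,"ty":0,"tz":-180,"wx":0,"wy":0,"wz":0,"gripper":0.5},
])

```text
time: 5.77
position: [0.4561, 0.262, 0.1876]
tool_rot: [3.138, 0.137, -0.001]
ft_force: [1.6, -0.8, -1.0]
grip_width: 0.63
grip_force: 25.0
```

Emit:
jog_arm([
  {"tx":-3,"ty":35,"tz":-18,"wx":0,"wy":0,"wz":0,"gripper":0.5},
  {"tx":-6,"ty":70,"tz":-36,"wx":0,"wy":0,"wz":0,"gripper":0.5},
  {"tx":-9,"ty":106,"tz":-54,"wx":0,"wy":0,"wz":0,"gripper":0.5},
  {"tx":-12,"ty":141,"tz":-72,"wx":0,"wy":0,"wz":0,"gripper":0.5},
  {"tx":-15,"ty":176,"tz":-84,"wx":0,"wy":0,"wz":0,"gripper":0.5},
])

```text
time: 6.18
position: [0.4571, 0.084, 0.2719]
tool_rot: [3.137, 0.137, 0.004]
ft_force: [1.1, -0.1, -1.0]
grip_width: 0.633
grip_force: 25.0
```

Emit:
jog_arm([
  {"tx":-2,"ty":36,"tz":0,"wx":0,"wy":0,"wz":0,"gripper":0.5},
  {"tx":-5,"ty":73,"tz":0,"wx":0,"wy":0,"wz":0,"gripper":0.5},
  {"tx":-8,"ty":110,"tz":0,"wx":0,"wy":0,"wz":0,"gripper":0.5},
  {"tx":-10,"ty":147,"tz":0,"wx":0,"wy":0,"wz":0,"gripper":0.5},
  {"tx":-13,"ty":180,"tz":0,"wx":0,"wy":0,"wz":0,"gripper":0.5},
])

```text
time: 6.6
position: [0.4592, -0.0975, 0.2699]
tool_rot: [3.138, 0.134, -0.0]
ft_force: [1.2, 0.5, -1.0]
grip_width: 0.631
grip_force: 25.0
```

Emit:
jog_arm([
  {"tx":1,"ty":34,"tz":0,"wx":0,"wy":0,"wz":0.025,"gripper":0.5},
  {"tx":2,"ty":68,"tz":0,"wx":0,"wy":0,"wz":0.05,"gripper":0.5},
  {"tx":3,"ty":100,"tz":0,"wx":0,"wy":0,"wz":0.075,"gripper":0.5},
  {"tx":4,"ty":125,"tz":0,"wx":0,"wy":0,"wz":0.1,"gripper":0.5},
  {"tx":4,"ty":133,"tz":0,"wx":0,"wy":0,"wz":0.11,"gripper":0.5},
])

```text
time: 7.02
position: [0.4742, -0.2322, 0.2691]
tool_rot: [3.14, -0.048, -0.002]
ft_force: [-1.0, -1.0, -1.8]
grip_width: 0.636
grip_force: 25.0
```

Run:
```python
from h import *
import pickle
np.set_printoptions(precision=4,suppress=True)
st=ctrl.get_state();print(st['position'],R.from_rotvec(st['tool_rot']).as_matrix().T[:2],st['joint_positions'],st['grip_width'],st['grip_force'])
t=pickle.load(open('im1.pkl','rb'))['t'];g=cv2.cvtColor(t['color'],cv2.COLOR_BGR2GRAY).astype(float)
# column-wise edges: front outer top edge (strong bright->table), lid top edge, hinge-line; report px rows of extremal gradients
def line(u0,u1,f,w,sgn,z):
    pts=[]
    for u in range(u0,u1):
        v0=f(u);vs=np.arange(int(v0-w),int(v0+w)+1);d=sgn*np.diff(g[vs[0]:vs[-1]+2,u])
        k=np.argmax(d);
        if 0<k<len(d)-1:
            a,b,c=d[k-1:k+2];k=k+.5*(a-c)/(a-2*b+c)
        pts.append(atz(t,u,vs[0]+k+.5,z)[:2])
    p=np.array(pts);vx,vy,x,y=cv2.fitLine(p.astype(np.float32),cv2.DIST_HUBER,0,.001,.001).ravel()
    print('line yaw',np.arctan(-vx/vy),'at y=-.21 x=',x+(-.21-y)*vx/vy, 'res',np.std((p-[x,y])@[-vy,vx]))
fr=lambda u:165+(503+ (u-357)*8*65/462)/8
for w,s in((3,1),(3,-1)): line(360,412,fr,w,s,.033)
lt=lambda u:165+(145+(u-366)*8*62/525)/8
for w,s in((3,1),(3,-1)): line(368,430,lt,w,s,.217)
mp=lambda u:165+(483+(u-378)*8*14/136)/8
for s in(1,-1): line(379,394,mp,3,s,.02)
```

```text
[ 0.4742 -0.2322  0.2691] [[ 0.9995 -0.0303 -0.0012]
 [-0.0303 -0.9995  0.001 ]] [ 0.8583  0.0649 -0.4736  1.6661  0.0313  1.4186 -1.2204] 0.6361667635566476 24.962964355945587
line yaw -0.036285836 at y=-.21 x= 0.420727 res 0.002785815255222897
line yaw -0.035793856 at y=-.21 x= 0.42638955 res 0.0011798325927299426
line yaw 0.080784634 at y=-.21 x= 0.5424032 res 0.007903755017405086
line yaw -0.03464301 at y=-.21 x= 0.5402934 res 0.0007087949345041696
line yaw -0.049965456 at y=-.21 x= 0.44759563 res 0.0006464124562581659
line yaw 0.38220674 at y=-.21 x= 0.4465628 res 0.009355952222880744
```

Emit:
jog_arm([
  {"tx":1,"ty":-1.8,"tz":35,"wx":0,"wy":0,"wz":0.005,"gripper":0.5},
  {"tx":1,"ty":-1.8,"tz":75,"wx":0,"wy":0,"wz":0.005,"gripper":0.5},
  {"tx":1,"ty":-1.8,"tz":115,"wx":0,"wy":0,"wz":0.005,"gripper":0.5},
  {"tx":1,"ty":-1.8,"tz":145,"wx":0,"wy":0,"wz":0.005,"gripper":0.5},
  {"tx":1,"ty":-1.8,"tz":159,"wx":0,"wy":0,"wz":0.005,"gripper":0.5},
])

```text
time: 7.43
position: [0.4732, -0.2232, 0.1062]
tool_rot: [-3.138, 0.043, 0.01]
ft_force: [-0.8, 0.2, -0.8]
grip_width: 0.633
grip_force: 25.0
```

Emit:
jog_arm([
  {"tx":0,"ty":0,"tz":10,"wx":0,"wy":0,"wz":0,"gripper":0.5},
  {"tx":0,"ty":0,"tz":20,"wx":0,"wy":0,"wz":0,"gripper":0.5},
  {"tx":0,"ty":0,"tz":30,"wx":0,"wy":0,"wz":0,"gripper":0.5},
  {"tx":0,"ty":0,"tz":40,"wx":0,"wy":0,"wz":0,"gripper":0.5},
  {"tx":0,"ty":0,"tz":45,"wx":0,"wy":0,"wz":0,"gripper":0.5},
])

```text
time: 7.85
position: [0.4763, -0.2253, 0.0654]
tool_rot: [3.141, -0.044, -0.0]
ft_force: [0.1, 0.3, -1.7]
grip_width: 0.632
grip_force: 25.0
```

Run:
```python
from h import *
np.set_printoptions(precision=4,suppress=True)
t=im('top');s=im('side');st=ctrl.get_state();print(st['position'],R.from_rotvec(st['tool_rot']).as_matrix().T[:2],st['ft_force'])
up=lambda a,f:cv2.resize(a,None,fx=f,fy=f,interpolation=cv2.INTER_CUBIC)
o=np.zeros((600,800,3),np.uint8)
a=up(t['color'][170:240,350:440],6);o[:420,:540]=a
b=up(s['color'][130:210,290:355],4);o[:320,540:800]=b
cv2.imwrite('pics/c5.png',o)
```

```text
[ 0.476  -0.2252  0.0654] [[ 0.9996 -0.0282 -0.001 ]
 [-0.0282 -0.9996 -0.0005]] [ 0.1059  1.3969 -1.2813]
```

View pics/c5.png

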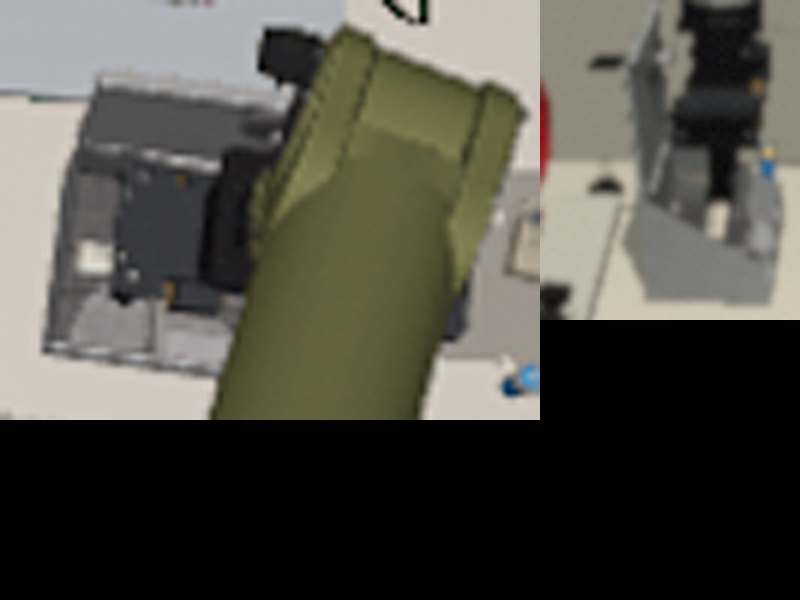

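Run:
```python
from h import *
import pickle
np.set_printoptions(precision=4,suppress=True)
t=pickle.load(open('im1.pkl','rb'))['t']
for x,y in((78,257),(95,238),(95,275)):print(atz(t,350+(x-3)/6,170+(y-3)/6,.0634))
im5=cv2.imread('pics/c5.png')
print(cv2.cvtColor(im5[0:420,0:540],cv2.COLOR_BGR2GRAY)[225:290:3,95])
print(cv2.cvtColor(im5[0:420,0:540],cv2.COLOR_BGR2GRAY)[257,63:120:3])
```

```text
[ 0.4786 -0.1197  0.0634]
[ 0.4906 -0.1284  0.0634]
[ 0.4692 -0.1302  0.0634]
[ 94  94  92  84  91 114 147 171 190 196 199 203 208 220 213 188 146 106
  81  87  99  96]
[ 80  82  89  98 120 146 177 200 212 210 204 202 197 196 184 166 134  96
  76]
```

Emit:
jog_arm([
  {"tx":-1,"ty":5.2,"tz":0,"wx":0,"wy":0,"wz":0.007,"gripper":0.5},
  {"tx":-1,"ty":5.2,"tz":12,"wx":0,"wy":0,"wz":0.007,"gripper":0.5},
  {"tx":-1,"ty":5.2,"tz":25,"wx":0,"wy":0,"wz":0.007,"gripper":0.5},
  {"tx":-1,"ty":5.2,"tz":35,"wx":0,"wy":0,"wz":0.007,"gripper":0.5},
  {"tx":-1,"ty":5.2,"tz":35,"wx":0,"wy":0,"wz":0.007,"gripper":0.5},
])

```text
time: 8.37
position: [0.4735, -0.2301, 0.0287]
tool_rot: [-3.139, 0.056, 0.005]
ft_force: [-0.6, 0.3, -0.6]
grip_width: 0.635
grip_force: 25.0
```

Emit:
jog_arm([
  {"tx":1,"ty":0,"tz":0,"wx":0,"wy":0,"wz":0,"gripper":0.5},
  {"tx":1,"ty":0,"tz":2,"wx":0,"wy":0,"wz":0,"gripper":0.5},
  {"tx":1,"ty":0,"tz":4,"wx":0,"wy":0,"wz":0,"gripper":0.5},
  {"tx":1,"ty":0,"tz":6,"wx":0,"wy":0,"wz":0,"gripper":0.5},
  {"tx":1,"ty":0,"tz":6,"wx":0,"wy":0,"wz":0,"gripper":0.5},
])

```text
time: 8.78
position: [0.4761, -0.2306, 0.025]
tool_rot: [3.141, -0.055, -0.0]
ft_force: [-0.4, 0.1, -1.2]
grip_width: 0.633
grip_force: 25.0
```

Emit:
jog_arm([
  {"tx":-0.8,"ty":0,"tz":1,"wx":0,"wy":0,"wz":0,"gripper":0.5},
  {"tx":-0.8,"ty":0,"tz":2.5,"wx":0,"wy":0,"wz":0,"gripper":0.5},
  {"tx":-0.8,"ty":0,"tz":4,"wx":0,"wy":0,"wz":0,"gripper":0.5},
  {"tx":-0.8,"ty":0,"tz":5,"wx":0,"wy":0,"wz":0,"gripper":0.5},
  {"tx":-0.8,"ty":0,"tz":5,"wx":0,"wy":0,"wz":0,"gripper":0.5},
])

```text
time: 9.2
position: [0.4752, -0.2305, 0.0198]
tool_rot: [-3.141, 0.055, 0.001]
ft_force: [0.2, 0.0, -1.8]
grip_width: 0.632
grip_force: 25.0
```

Emit:
jog_arm([
  {"tx":0,"ty":0,"tz":0.7,"wx":0,"wy":0,"wz":0,"gripper":0.5},
  {"tx":0,"ty":0,"tz":1.4,"wx":0,"wy":0,"wz":0,"gripper":0.5},
  {"tx":0,"ty":0,"tz":2,"wx":0,"wy":0,"wz":0,"gripper":0.5},
  {"tx":0,"ty":0,"tz":2,"wx":0,"wy":0,"wz":0,"gripper":0.5},
  {"tx":0,"ty":0,"tz":2,"wx":0,"wy":0,"wz":0,"gripper":0.5},
])

```text
time: 9.62
position: [0.4754, -0.2306, 0.0182]
tool_rot: [3.141, -0.055, 0.0]
ft_force: [-0.4, 1.0, 1.0]
grip_width: 0.633
grip_force: 25.0
```

Emit:
jog_arm([
  {"tx":0,"ty":0,"tz":0.3,"wx":0,"wy":0,"wz":0,"gripper":0.5},
  {"tx":0,"ty":0,"tz":0.3,"wx":0,"wy":0,"wz":0,"gripper":0.7},
  {"tx":0,"ty":0,"tz":0.3,"wx":0,"wy":0,"wz":0,"gripper":0.72},
  {"tx":0,"ty":0,"tz":0.3,"wx":0,"wy":0,"wz":0,"gripper":0.72},
  {"tx":0,"ty":0,"tz":0.3,"wx":0,"wy":0,"wz":0,"gripper":0.72},
])

```text
time: 10.03
position: [0.4754, -0.2306, 0.0177]
tool_rot: [3.141, -0.055, 0.0]
ft_force: [-0.4, 0.2, -0.7]
grip_width: 0.718
grip_force: 0.0
```

Emit:
jog_arm([
  {"tx":0,"ty":0,"tz":-4,"wx":0,"wy":0,"wz":0,"gripper":0.72},
  {"tx":0,"ty":0,"tz":-12,"wx":0,"wy":0,"wz":0,"gripper":0.72},
  {"tx":0,"ty":0,"tz":-25,"wx":0,"wy":0,"wz":0,"gripper":0.72},
  {"tx":0,"ty":0,"tz":-50,"wx":0,"wy":0,"wz":0,"gripper":0.72},
  {"tx":0,"ty":0,"tz":-85,"wx":0,"wy":0,"wz":0,"gripper":0.72},
])

```text
time: 10.45
position: [0.4735, -0.2296, 0.102]
tool_rot: [-3.139, 0.055, 0.006]
ft_force: [1.7, 0.2, -0.3]
grip_width: 0.722
grip_force: 0.0
```

Emit:
jog_arm([
  {"tx":-6,"ty":0,"tz":-40,"wx":0,"wy":0,"wz":0,"gripper":0},
  {"tx":-6,"ty":20,"tz":-80,"wx":0,"wy":0,"wz":0,"gripper":0},
  {"tx":-6,"ty":45,"tz":-115,"wx":0,"wy":0,"wz":0,"gripper":0},
  {"tx":-6,"ty":75,"tz":-145,"wx":0,"wy":0,"wz":0,"gripper":0},
  {"tx":-6,"ty":110,"tz":-165,"wx":0,"wy":0,"wz":0,"gripper":0},
])

```text
time: 10.87
position: [0.4671, -0.337, 0.271]
tool_rot: [3.138, -0.05, 0.007]
ft_force: [2.0, -0.7, 0.1]
grip_width: 0.429
grip_force: 0.0
```

Run:
```python
from h import *
np.set_printoptions(precision=4,suppress=True)
t=im('top');s=im('side');st=ctrl.get_state();print(st['position'],R.from_rotvec(st['tool_rot']).as_matrix().T[:2],st['joint_positions'],st['time'])
up=lambda a,f:cv2.resize(a,None,fx=f,fy=f,interpolation=cv2.INTER_CUBIC)
o=np.zeros((600,800,3),np.uint8)
a=up(t['color'][165:240,350:440],6);o[:450,:540]=a
b=up(s['color'][130:210,290:355],4);o[:320,540:800]=b
cv2.imwrite('pics/c6.png',o)
```

```text
[ 0.465  -0.3454  0.271 ] [[ 0.999  -0.0442  0.0061]
 [-0.0443 -0.999   0.0082]] [ 0.9464  0.1661 -0.4028  1.5559  0.0698  1.4237 -1.0762] 10.9667
```

View pics/c6.png

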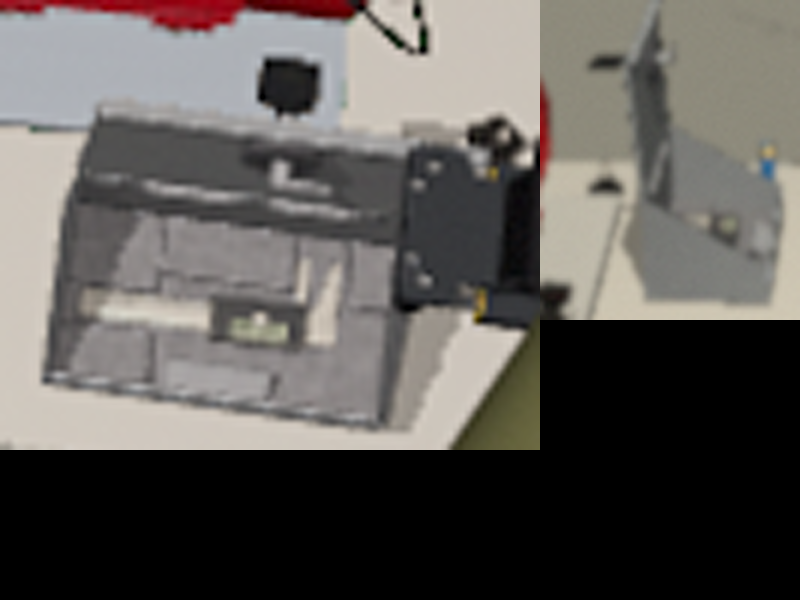

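Emit:
jog_arm([
  {"tx":19,"ty":-15,"tz":-5,"wx":0,"wy":0,"wz":0,"gripper":0},
  {"tx":38,"ty":-30,"tz":-5,"wx":0,"wy":0,"wz":0,"gripper":0},
  {"tx":57,"ty":-45,"tz":-5,"wx":0,"wy":0,"wz":0,"gripper":0},
  {"tx":76,"ty":-60,"tz":-5,"wx":0,"wy":0,"wz":0,"gripper":0},
  {"tx":95,"ty":-74,"tz":-5,"wx":0,"wy":0,"wz":0,"gripper":0},
])

```text
time: 11.38
position: [0.5639, -0.2653, 0.2713]
tool_rot: [-3.141, 0.055, -0.001]
ft_force: [0.4, 0.0, -0.2]
grip_width: 0.023
grip_force: 0.0
```

Emit:
jog_arm([
  {"tx":0,"ty":0,"tz":0,"wx":0,"wy":0,"wz":0,"gripper":0},
  {"tx":0,"ty":0,"tz":0,"wx":0,"wy":0,"wz":0,"gripper":0},
  {"tx":0,"ty":0,"tz":0,"wx":0,"wy":0,"wz":0,"gripper":0},
  {"tx":0,"ty":0,"tz":0,"wx":0,"wy":0,"wz":0,"gripper":0},
  {"tx":0,"ty":0,"tz":0,"wx":0,"wy":0,"wz":0,"gripper":0},
])

```text
time: 11.8
position: [0.5622, -0.2679, 0.2711]
tool_rot: [3.14, -0.059, -0.0]
ft_force: [-0.1, 0.4, 0.7]
grip_width: 0.006
grip_force: 0.0
```

```bash
cat > lid.py <<'E'
from h import *
np.set_printoptions(precision=4,suppress=True)
B=np.array([.4823,-.2101]);yw=-.035;c,s=np.cos(yw),np.sin(yw)
st=ctrl.get_state();p=st['position'];d=p[:2]-B
L=np.array([c*d[0]+s*d[1],-s*d[0]+c*d[1],p[2]])*1000
print('local mm',L,R.from_rotvec(st['tool_rot']).as_matrix().T[:2],'f',st['ft_force'],st['time'])
def tcp(f,r=106):
    a=np.pi*7/6-f;dr=np.array([np.cos(a),np.sin(a)]);n=np.array([-np.sin(a),np.cos(a)])*-1
    n=np.array([np.cos(a-np.pi/2),np.sin(a-np.pi/2)])
    P=np.array([54,96])+r*dr+5*n;k=np.clip(4*n[0],-1,1);return P+[9.5*k,0]
if __name__=='__main__':
  for f in list(np.arange(2.1,.0,-.1))+[0]:
    print(round(f,2),np.round(tcp(f),1))
E
python3 lid.py
```

```text
local mm [ 81.9099 -54.9911 271.0834] [[ 0.9993 -0.0373 -0.0003]
 [-0.0373 -0.9993  0.0008]] f [-0.0605  0.4309  0.6616] 11.8
2.1 [ 69.1 202. ]
2.0 [ 58.5 202. ]
1.9 [ 47.9 201. ]
1.8 [ 37.5 198.9]
1.7 [ 27.4 195.8]
1.6 [ 17.6 191.7]
1.5 [  8.3 186.6]
1.4 [ -0.5 180.7]
1.3 [ -8.6 173.8]
1.2 [-16.  166.3]
1.1 [-22.6 158. ]
1.0 [-28.4 149.1]
0.9 [-33.2 139.6]
0.8 [-37.1 129.7]
0.7 [-42.8 119.5]
0.6 [-48.4 109.1]
0.5 [-53.   98.5]
0.4 [-56.5  87.9]
0.3 [-58.9  77.4]
0.2 [-57.6  67. ]
0.1 [-54.2  57. ]
0 [-49.8  47.3]
```

Emit:
jog_arm([
  {"tx":0,"ty":5,"tz":15,"wx":0,"wy":0,"wz":0,"gripper":0},
  {"tx":0,"ty":5,"tz":30,"wx":0,"wy":0,"wz":0,"gripper":0},
  {"tx":0,"ty":5,"tz":45,"wx":0,"wy":0,"wz":0,"gripper":0},
  {"tx":0,"ty":5,"tz":60,"wx":0,"wy":0,"wz":0,"gripper":0},
  {"tx":0,"ty":5,"tz":69,"wx":0,"wy":0,"wz":0,"gripper":0},
])

```text
time: 12.22
position: [0.5616, -0.2724, 0.2003]
tool_rot: [-3.141, 0.058, 0.003]
ft_force: [-0.4, 0.4, 0.9]
grip_width: 0.001
grip_force: 0.0
```

Emit:
jog_arm([
  {"tx":-6,"ty":0,"tz":0,"wx":0,"wy":0,"wz":0,"gripper":0},
  {"tx":-12,"ty":0,"tz":0,"wx":0,"wy":0,"wz":0,"gripper":0},
  {"tx":-18,"ty":0,"tz":0,"wx":0,"wy":0,"wz":0,"gripper":0},
  {"tx":-25,"ty":0,"tz":0,"wx":0,"wy":0,"wz":0,"gripper":0},
  {"tx":-32,"ty":0,"tz":0,"wx":0,"wy":0,"wz":0,"gripper":0},
])

```text
time: 12.63
position: [0.5311, -0.2706, 0.203]
tool_rot: [3.14, -0.055, 0.004]
ft_force: [3.0, 0.1, -1.3]
grip_width: 0.003
grip_force: 1.5
```

```bash
python3 lid.py|head -2
```

```text
local mm [ 50.9185 -58.7637 203.0426] [[ 0.9994 -0.0351  0.0024]
 [-0.0351 -0.9994  0.0009]] f [ 3.0072  0.1368 -1.3449] 12.6333
```

Emit:
jog_arm([
  {"tx":-8,"ty":0,"tz":2,"wx":0,"wy":0,"wz":0,"gripper":0},
  {"tx":-16,"ty":0,"tz":4,"wx":0,"wy":0,"wz":0,"gripper":0},
  {"tx":-24,"ty":0,"tz":7,"wx":0,"wy":0,"wz":0,"gripper":0},
  {"tx":-32,"ty":0,"tz":10,"wx":0,"wy":0,"wz":0,"gripper":0},
  {"tx":-39.5,"ty":0,"tz":14,"wx":0,"wy":0,"wz":0,"gripper":0},
])

```text
time: 13.05
position: [0.4904, -0.2694, 0.188]
tool_rot: [3.14, -0.056, -0.0]
ft_force: [1.2, 0.3, 3.9]
grip_width: 0.001
grip_force: 1.2
```

Emit:
jog_arm([
  {"tx":-7,"ty":0,"tz":4.5,"wx":0,"wy":0,"wz":0,"gripper":0},
  {"tx":-14,"ty":0,"tz":9.5,"wx":0,"wy":0,"wz":0,"gripper":0},
  {"tx":-20,"ty":0,"tz":15,"wx":0,"wy":0,"wz":0,"gripper":0},
  {"tx":-26,"ty":0,"tz":21,"wx":0,"wy":0,"wz":0,"gripper":0},
  {"tx":-31.6,"ty":0,"tz":28,"wx":0,"wy":0,"wz":0,"gripper":0},
])

```text
time: 13.47
position: [0.4589, -0.2681, 0.159]
tool_rot: [-3.141, 0.056, 0.001]
ft_force: [-0.5, -0.6, 2.6]
grip_width: 0.005
grip_force: 0.8
```

```bash
python3 lid.py|head -2
```

```text
local mm [-21.3445 -58.8058 159.0453] [[ 0.9994 -0.0354 -0.0009]
 [-0.0354 -0.9994 -0.    ]] f [-0.4814 -0.5539  2.6242] 13.4667
```

Emit:
jog_arm([
  {"tx":-5,"ty":0,"tz":7,"wx":0,"wy":0,"wz":0,"gripper":0},
  {"tx":-9,"ty":0,"tz":14,"wx":0,"wy":0,"wz":0,"gripper":0},
  {"tx":-13,"ty":0,"tz":22,"wx":0,"wy":0,"wz":0,"gripper":0},
  {"tx":-16,"ty":0,"tz":30,"wx":0,"wy":0,"wz":0,"gripper":0},
  {"tx":-20,"ty":0,"tz":38,"wx":0,"wy":0,"wz":0,"gripper":0},
])

```text
time: 13.88
position: [0.4399, -0.2671, 0.1209]
tool_rot: [-3.141, 0.055, -0.001]
ft_force: [1.1, -0.9, 0.9]
grip_width: 0.004
grip_force: 0.5
```

Emit:
jog_arm([
  {"tx":-4,"ty":0,"tz":8,"wx":0,"wy":0,"wz":0,"gripper":0},
  {"tx":-8,"ty":0,"tz":16,"wx":0,"wy":0,"wz":0,"gripper":0},
  {"tx":-10,"ty":0,"tz":24,"wx":0,"wy":0,"wz":0,"gripper":0},
  {"tx":-12,"ty":0,"tz":31,"wx":0,"wy":0,"wz":0,"gripper":0},
  {"tx":-13,"ty":0,"tz":37,"wx":0,"wy":0,"wz":0,"gripper":0},
])

```text
time: 14.3
position: [0.4265, -0.2668, 0.084]
tool_rot: [-3.141, 0.055, 0.001]
ft_force: [0.6, -0.9, -0.1]
grip_width: 0.004
grip_force: 0.4
```

```bash
python3 lid.py|head -2
```

```text
local mm [-53.7748 -58.5786  83.9887] [[ 0.9994 -0.0353 -0.0006]
 [-0.0353 -0.9994 -0.0002]] f [ 0.5888 -0.9461 -0.0538] 14.3
```

Emit:
jog_arm([
  {"tx":0,"ty":0,"tz":5,"wx":0,"wy":0,"wz":0,"gripper":0},
  {"tx":0,"ty":0,"tz":10,"wx":0,"wy":0,"wz":0,"gripper":0},
  {"tx":0.5,"ty":0,"tz":15,"wx":0,"wy":0,"wz":0,"gripper":0},
  {"tx":1,"ty":0,"tz":20,"wx":0,"wy":0,"wz":0,"gripper":0},
  {"tx":1.5,"ty":0,"tz":24,"wx":0,"wy":0,"wz":0,"gripper":0},
])

```text
time: 14.72
position: [0.4286, -0.2669, 0.0604]
tool_rot: [3.141, -0.055, 0.0]
ft_force: [-0.3, -0.2, 1.3]
grip_width: 0.003
grip_force: 0.4
```

Emit:
jog_arm([
  {"tx":0.5,"ty":0,"tz":2,"wx":0,"wy":0,"wz":0,"gripper":0},
  {"tx":1,"ty":0,"tz":4,"wx":0,"wy":0,"wz":0,"gripper":0},
  {"tx":1.5,"ty":0,"tz":6,"wx":0,"wy":0,"wz":0,"gripper":0},
  {"tx":2,"ty":0,"tz":8,"wx":0,"wy":0,"wz":0,"gripper":0},
  {"tx":2,"ty":0,"tz":9,"wx":0,"wy":0,"wz":0,"gripper":0},
])

```text
time: 15.13
position: [0.4306, -0.267, 0.0517]
tool_rot: [3.141, -0.055, -0.0]
ft_force: [-0.3, -0.3, 0.7]
grip_width: 0.005
grip_force: 0.4
```

```bash
python3 lid.py|head -2
```

```text
local mm [-49.7181 -58.6695  51.7349] [[ 0.9994 -0.035  -0.    ]
 [-0.035  -0.9994  0.0001]] f [-0.3197 -0.262   0.7271] 15.1333
```

Now the last few millimetres, gently, until contact force builds.

Emit:
jog_arm([
  {"tx":0.3,"ty":0,"tz":1,"wx":0,"wy":0,"wz":0,"gripper":0},
  {"tx":0.6,"ty":0,"tz":2,"wx":0,"wy":0,"wz":0,"gripper":0},
  {"tx":0.9,"ty":0,"tz":3,"wx":0,"wy":0,"wz":0,"gripper":0},
  {"tx":1,"ty":0,"tz":4,"wx":0,"wy":0,"wz":0,"gripper":0},
  {"tx":1,"ty":0,"tz":4,"wx":0,"wy":0,"wz":0,"gripper":0},
])

```text
time: 15.55
position: [0.4317, -0.2672, 0.0491]
tool_rot: [3.141, -0.055, -0.0]
ft_force: [-2.5, 1.9, 9.1]
grip_width: 0.002
grip_force: 4.6
```

Emit:
jog_arm([
  {"tx":0,"ty":0,"tz":0.5,"wx":0,"wy":0,"wz":0,"gripper":0},
  {"tx":0,"ty":0,"tz":1,"wx":0,"wy":0,"wz":0,"gripper":0},
  {"tx":0,"ty":0,"tz":1.5,"wx":0,"wy":0,"wz":0,"gripper":0},
  {"tx":0,"ty":0,"tz":1.5,"wx":0,"wy":0,"wz":0,"gripper":0},
  {"tx":0,"ty":0,"tz":1.5,"wx":0,"wy":0,"wz":0,"gripper":0},
])

```text
time: 15.97
position: [0.4318, -0.2672, 0.0488]
tool_rot: [3.14, -0.055, -0.0]
ft_force: [-6.5, 3.1, 17.8]
grip_width: 0.006
grip_force: 9.0
```

```bash
python3 lid.py|head -2
```

```text
local mm [-48.4448 -58.8605  48.7578] [[ 0.9994 -0.0351 -0.0001]
 [-0.0351 -0.9994  0.001 ]] f [-6.4584  3.1472 17.8181] 15.9667
```

Emit:
jog_arm([
  {"tx":0,"ty":0,"tz":-25,"wx":0,"wy":0,"wz":0,"gripper":0},
  {"tx":0,"ty":0,"tz":-60,"wx":0,"wy":0,"wz":0,"gripper":0},
  {"tx":-10,"ty":-15,"tz":-95,"wx":0,"wy":0,"wz":0,"gripper":0},
  {"tx":-20,"ty":-40,"tz":-95,"wx":0,"wy":0,"wz":0,"gripper":0.5},
  {"tx":-29,"ty":-59,"tz":-95,"wx":0,"wy":0,"wz":0,"gripper":0.5},
])

```text
time: 16.38
position: [0.4057, -0.2066, 0.1436]
tool_rot: [3.139, -0.056, 0.006]
ft_force: [-0.2, 0.3, -0.9]
grip_width: 0.085
grip_force: 0.0
```

Emit:
jog_arm([
  {"tx":0,"ty":0,"tz":0,"wx":0,"wy":0.11,"wz":0,"gripper":0.5},
  {"tx":0,"ty":0,"tz":0,"wx":0,"wy":0.22,"wz":0,"gripper":0.5},
  {"tx":0,"ty":0,"tz":0,"wx":0,"wy":0.33,"wz":0,"gripper":0.5},
  {"tx":0,"ty":0,"tz":0,"wx":0,"wy":0.44,"wz":0,"gripper":0.5},
  {"tx":0,"ty":0,"tz":0,"wx":0,"wy":0.5236,"wz":0,"gripper":0.5},
])

```text
time: 16.8
position: [0.4131, -0.2122, 0.1321]
tool_rot: [-3.03, 0.046, -0.808]
ft_force: [0.1, 1.6, -1.1]
grip_width: 0.443
grip_force: 0.0
```

Emit:
jog_arm([
  {"tx":0,"ty":0,"tz":0,"wx":0,"wy":0,"wz":-0.12,"gripper":0.5},
  {"tx":0,"ty":0,"tz":0,"wx":0,"wy":0,"wz":-0.24,"gripper":0.5},
  {"tx":0,"ty":0,"tz":0,"wx":0,"wy":0,"wz":-0.36,"gripper":0.5},
  {"tx":0,"ty":0,"tz":0,"wx":0,"wy":0,"wz":-0.48,"gripper":0.5},
  {"tx":0,"ty":0,"tz":0,"wx":0,"wy":0,"wz":-0.6,"gripper":0.5},
])

```text
time: 17.22
position: [0.4135, -0.2151, 0.1344]
tool_rot: [2.778, 0.819, 0.732]
ft_force: [-0.3, -0.6, 0.6]
grip_width: 0.495
grip_force: 0.0
```

```bash
cat > key.py <<'E'
from h import *
np.set_printoptions(precision=4,suppress=True)
BR=R.from_euler('z',-.035);B=np.array([.4823,-.2101,0])
st=ctrl.get_state();Rt=R.from_rotvec(st['tool_rot'])
L=BR.inv().apply(st['position']-B)*1000;Rl=(BR.inv()*Rt)
Rd0=R.from_matrix(np.array([[.866025,0,.5],[0,-1,0],[.5,0,-.866025]]))
q=(Rd0.inv()*Rl).as_rotvec()
print('local',L,'j',st['joint_positions'],'t',st['time'],'grip',st['grip_width'],st['grip_force'])
print('tool yaw about lid normal(from aligned), tilt err',(Rd0.inv()*Rl).as_euler('zyx'))
n=np.array([-.5,0,.866025]);base=np.array([-31.6,0,52.3])
for h in(60,20):
    print('h',h,'shift tool mm',Rl.inv().apply(base+h*n-L))
print('moment in lid-normal down, F', Rt.inv().apply(st['torque']),Rt.inv().apply(st['ft_force']))
E
python3 key.py
```

```text
local [-68.5875  -7.394  134.3854] j [ 0.8047 -0.3012 -0.1278  2.3609 -0.5343  0.7258  0.0183] t 17.2167 grip 0.4952650578852543 0.0
tool yaw about lid normal(from aligned), tilt err [-0.6061 -0.0053  0.0082]
h 60 shift tool mm [ -3.2024 -10.9198  29.6892]
h 20 shift tool mm [ -3.214  -10.5282  69.6873]
moment in lid-normal down, F [ 0.3011 -0.4704 -0.0392] [-0.3262  0.5704 -0.6657]
```

Emit:
jog_arm([
  {"tx":-3,"ty":-6,"tz":7,"wx":0,"wy":0,"wz":-0.1,"gripper":0.6},
  {"tx":-3,"ty":-10.5,"tz":14,"wx":0,"wy":0,"wz":-0.2,"gripper":0.6},
  {"tx":-3,"ty":-10.5,"tz":20,"wx":0,"wy":0,"wz":-0.3,"gripper":0.6},
  {"tx":-3,"ty":-10.5,"tz":24,"wx":0,"wy":0,"wz":-0.4,"gripper":0.6},
  {"tx":-3,"ty":-10.5,"tz":24,"wx":0,"wy":0,"wz":-0.48,"gripper":0.6},
])

```text
time: 17.63
position: [0.4181, -0.2078, 0.1086]
tool_rot: [2.426, 1.409, 0.635]
ft_force: [0.3, -0.2, -0.0]
grip_width: 0.596
grip_force: 0.0
```

```bash
python3 key.py
python3 - <<'E'
from h import *
t=im('top');s=im('side')
up=lambda a,f:cv2.resize(a,None,fx=f,fy=f,interpolation=cv2.INTER_CUBIC)
o=np.zeros((480,800,3),np.uint8)
a=up(t['color'][165:245,355:435],5);o[:400,:400]=a
b=up(s['color'][130:210,285:365],5);o[:400,400:800]=b
cv2.imwrite('pics/c7.png',o)
E
```

```text
local [-64.2636   0.0975 108.5849] j [ 0.7028 -0.266  -0.0654  2.3946 -0.5279  0.646   0.4846] t 17.6333 grip 0.5957950996954527 0.0
tool yaw about lid normal(from aligned), tilt err [-1.0848 -0.0065  0.0089]
h 60 shift tool mm [-0.043   0.224   5.0739]
h 20 shift tool mm [-0.2364  0.6198 45.0714]
moment in lid-normal down, F [ 0.4413 -0.3008  0.014 ] [-0.0704  0.3646  0.1949]
```

View pics/c7.png

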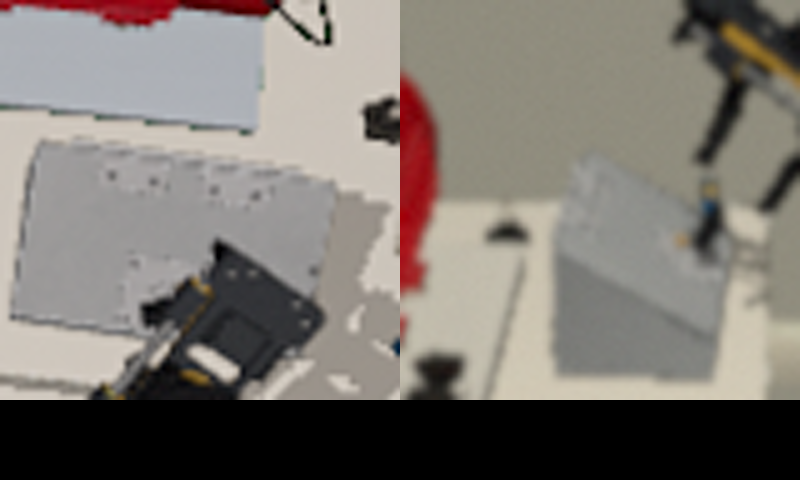

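Emit:
jog_arm([
  {"tx":0,"ty":0,"tz":0,"wx":0,"wy":0,"wz":-0.1,"gripper":0.6},
  {"tx":0,"ty":0,"tz":0,"wx":0,"wy":0,"wz":-0.2,"gripper":0.6},
  {"tx":0,"ty":0,"tz":0,"wx":0,"wy":0,"wz":-0.3,"gripper":0.6},
  {"tx":0,"ty":0,"tz":0,"wx":0,"wy":0,"wz":-0.4,"gripper":0.6},
  {"tx":0,"ty":0,"tz":0,"wx":0,"wy":0,"wz":-0.45,"gripper":0.6},
])

```text
time: 18.15
position: [0.4184, -0.2084, 0.1098]
tool_rot: [2.001, 1.862, 0.521]
ft_force: [-0.1, 0.1, 0.0]
grip_width: 0.602
grip_force: 0.0
```

```bash
python3 key.py
python3 - <<'E'
from h import *
BR=R.from_euler('z',-.035);B=np.array([.4823,-.2101,0])
s=im('side');t=im('top')
for p in((-47.1,0,79.2),(-54.6,0,92.2),(-39.6,0,66.2)):
    print(proj(s,BR.apply(np.array(p)/1000)+B),proj(t,BR.apply(np.array(p)/1000)+B))
for n,p in(('edge R',(-52.4-.0,-102,34+4.3)),('edge L',(-55.9,102,38.3)),('hingeR',(51.5,-102,100.3)),('hingeL',(51.5,102,100.3))):
    print(n,proj(s,BR.apply(np.array(p)/1000)+B),proj(t,BR.apply(np.array(p)/1000)+B))
print([(x['bbox'],x['conf']) for x in vision.spot_in('side','key')[:2]])
print([(x['bbox'],x['conf']) for x in vision.spot_in('side','lid')[:2]])
up=lambda a,f:cv2.resize(a,None,fx=f,fy=f,interpolation=cv2.INTER_CUBIC)
b=up(s['color'][150:200,310:370],10)
for p in((-47.1,0,79.2),(-54.6,0,92.2),(-39.6,0,66.2)):
    u,v=proj(s,BR.apply(np.array(p)/1000)+B);cv2.circle(b,(int((u-310+.5)*10),int((v-150+.5)*10)),3,(0,0,255),1)
cv2.imwrite('pics/c8.png',b)
E
```

```text
local [-63.8739  -0.5611 109.7946] j [ 0.6275 -0.2706  0.0028  2.3959 -0.4959  0.6389  0.9037] t 18.15 grip 0.6018720673931892 0.0
tool yaw about lid normal(from aligned), tilt err [-1.5318 -0.0048  0.0077]
h 60 shift tool mm [ 0.4851 -0.7886  5.9367]
h 20 shift tool mm [ 0.1851 -0.5862 45.935 ]
moment in lid-normal down, F [ 0.4819 -0.0352 -0.0045] [ 0.1332 -0.1198 -0.1098]
(np.float64(346.2751107988721), np.float64(174.59656845125082)) (np.float64(388.0149079321914), np.float64(226.93590729245716))
(np.float64(348.3581302994319), np.float64(171.2986839856619)) (np.float64(388.33582966639455), np.float64(228.61314442535343))
(np.float64(344.2077766704472), np.float64(177.86961947428856)) (np.float64(387.6996144835533), np.float64(225.28808533634094))
edge R (np.float64(349.313535981594), np.float64(174.92150448087287)) (np.float64(415.47111407358165), np.float64(234.2129883434945))
edge L (np.float64(346.85359803338036), np.float64(196.28760798141022)) (np.float64(356.7110691491482), np.float64(226.88522318720595))
hingeR (np.float64(322.3778712603215), np.float64(159.2568711997016)) (np.float64(422.30061303952294), np.float64(201.57558034949267))
hingeL (np.float64(315.79180127005736), np.float64(178.96333965710093)) (np.float64(362.19710073170535), np.float64(193.16183788325984))
[([345.7, 175.5, 349.5, 181.4], 0.48)]
[([316.1, 162.0, 351.5, 197.9], 0.95)]
```

View pics/c8.png

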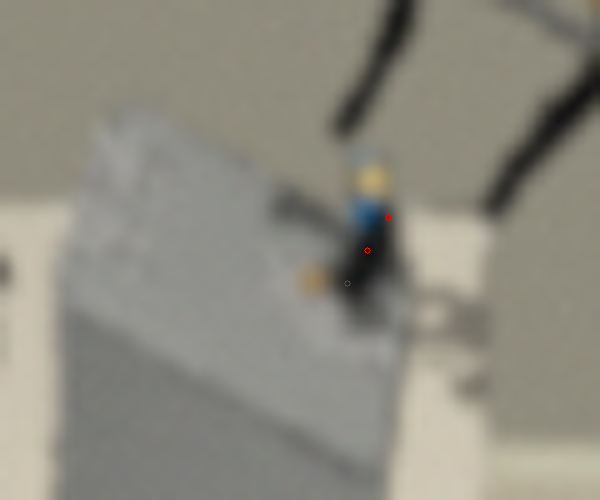

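Emit:
jog_arm([
  {"tx":0,"ty":-0.6,"tz":10,"wx":0,"wy":0,"wz":0,"gripper":0.6},
  {"tx":0,"ty":-0.6,"tz":20,"wx":0,"wy":0,"wz":0,"gripper":0.6},
  {"tx":0,"ty":-0.6,"tz":30,"wx":0,"wy":0,"wz":0,"gripper":0.6},
  {"tx":0,"ty":-0.6,"tz":39,"wx":0,"wy":0,"wz":0,"gripper":0.6},
  {"tx":0,"ty":-0.6,"tz":45,"wx":0,"wy":0,"wz":0,"gripper":0.6},
])

```text
time: 18.77
position: [0.4404, -0.2086, 0.0695]
tool_rot: [2.005, 1.86, 0.522]
ft_force: [-0.2, 0.3, -0.1]
grip_width: 0.6
grip_force: 0.0
```

Emit:
jog_arm([
  {"tx":0,"ty":0,"tz":0,"wx":0,"wy":0,"wz":0,"gripper":0.55},
  {"tx":0,"ty":0,"tz":0,"wx":0,"wy":0,"wz":0,"gripper":0.5},
  {"tx":0,"ty":0,"tz":0,"wx":0,"wy":0,"wz":0,"gripper":0.45},
  {"tx":0,"ty":0,"tz":0,"wx":0,"wy":0,"wz":0,"gripper":0.4},
  {"tx":0,"ty":0,"tz":0,"wx":0,"wy":0,"wz":0,"gripper":0.35},
], grip_force=15)

```text
time: 19.18
position: [0.4405, -0.209, 0.0708]
tool_rot: [2.003, 1.86, 0.522]
ft_force: [0.3, 0.5, 0.4]
grip_width: 0.402
grip_force: 0.0
```

```bash
python3 key.py
```

```text
local [-41.8215  -0.3855  70.8498] j [ 0.5877 -0.1552  0.0046  2.401  -0.5716  0.5187  0.9656] t 19.1833 grip 0.40228520222816655 0.0
tool yaw about lid normal(from aligned), tilt err [-1.5297 -0.004   0.0073]
h 60 shift tool mm [  0.6451  -0.6065 -38.8188]
h 20 shift tool mm [ 0.3594 -0.4331  1.1798]
moment in lid-normal down, F [ 0.478  -0.0955 -0.0383] [ 0.5067  0.3826 -0.2048]
```

Emit:
jog_arm([
  {"tx":0,"ty":0,"tz":0,"wx":0,"wy":0,"wz":0,"gripper":0.3},
  {"tx":0,"ty":0,"tz":0,"wx":0,"wy":0,"wz":0,"gripper":0.25},
  {"tx":0,"ty":0,"tz":0,"wx":0,"wy":0,"wz":0,"gripper":0.2},
  {"tx":0,"ty":0,"tz":0,"wx":0,"wy":0,"wz":0,"gripper":0.15},
  {"tx":0,"ty":0,"tz":0,"wx":0,"wy":0,"wz":0,"gripper":0.1},
])

```text
time: 19.6
position: [0.4395, -0.2085, 0.0697]
tool_rot: [2.004, 1.862, 0.521]
ft_force: [-7.1, -1.5, 1.0]
grip_width: 0.153
grip_force: 2.8
```

Emit:
jog_arm([
  {"tx":0,"ty":0,"tz":0,"wx":0,"wy":0,"wz":0,"gripper":0.05},
  {"tx":0,"ty":0,"tz":0,"wx":0,"wy":0,"wz":0,"gripper":0},
  {"tx":0,"ty":0,"tz":0,"wx":0,"wy":0,"wz":0,"gripper":0},
  {"tx":0,"ty":0,"tz":0,"wx":0,"wy":0,"wz":0,"gripper":0},
  {"tx":0,"ty":0,"tz":0,"wx":0,"wy":0,"wz":0,"gripper":0},
])

```text
time: 20.02
position: [0.4391, -0.2083, 0.0694]
tool_rot: [2.005, 1.862, 0.521]
ft_force: [-5.7, 1.4, 1.9]
grip_width: 0.11
grip_force: 15.0
```

```bash
python3 key.py
```

```text
local [-43.2098   0.2604  69.3578] j [ 0.5878 -0.1542  0.0051  2.4026 -0.5708  0.5197  0.9659] t 20.0167 grip 0.10957716565017964 15.000190168793779
tool yaw about lid normal(from aligned), tilt err [-1.5296 -0.007   0.0089]
h 60 shift tool mm [  0.1429   1.2428 -39.4331]
h 20 shift tool mm [-0.2023  1.5391  0.5643]
moment in lid-normal down, F [ 1.3539 -0.1111 -0.0188] [ 1.1089 -4.0783 -4.4851]
```

Emit:
jog_arm([
  {"tx":0,"ty":0,"tz":0,"wx":0,"wy":0,"wz":0.02,"gripper":0},
  {"tx":0,"ty":0,"tz":0,"wx":0,"wy":0,"wz":0.05,"gripper":0},
  {"tx":0,"ty":0,"tz":0,"wx":0,"wy":0,"wz":0.085,"gripper":0},
  {"tx":0,"ty":0,"tz":0,"wx":0,"wy":0,"wz":0.12,"gripper":0},
  {"tx":0,"ty":0,"tz":0,"wx":0,"wy":0,"wz":0.15,"gripper":0},
], grip_force=25)

```text
time: 20.43
position: [0.4392, -0.2083, 0.0694]
tool_rot: [2.157, 1.719, 0.562]
ft_force: [-4.4, 1.1, 1.6]
grip_width: 0.115
grip_force: 25.0
```

Emit:
jog_arm([
  {"tx":0,"ty":0,"tz":0,"wx":0,"wy":0,"wz":0.03,"gripper":0},
  {"tx":0,"ty":0,"tz":0,"wx":0,"wy":0,"wz":0.06,"gripper":0},
  {"tx":0,"ty":0,"tz":0,"wx":0,"wy":0,"wz":0.09,"gripper":0},
  {"tx":0,"ty":0,"tz":0,"wx":0,"wy":0,"wz":0.12,"gripper":0},
  {"tx":0,"ty":0,"tz":0,"wx":0,"wy":0,"wz":0.15,"gripper":0},
])

```text
time: 20.85
position: [0.4392, -0.2083, 0.0694]
tool_rot: [2.299, 1.566, 0.601]
ft_force: [-4.3, 1.1, 1.2]
grip_width: 0.113
grip_force: 25.0
```

```bash
python3 key.py
```

```text
local [-43.1238   0.2574  69.3985] j [ 0.6242 -0.1527 -0.0296  2.4013 -0.5814  0.522   0.6735] t 20.85 grip 0.11271222337610678 24.9937563407002
tool yaw about lid normal(from aligned), tilt err [-1.2281 -0.0069  0.0089]
h 60 shift tool mm [  0.4765   1.0597 -39.44  ]
h 20 shift tool mm [0.2348 1.4393 0.5574]
moment in lid-normal down, F [ 1.2361 -0.4497 -0.0413] [-0.1393 -3.3181 -3.2218]
```

Emit:
jog_arm([
  {"tx":0,"ty":0,"tz":0,"wx":0,"wy":0,"wz":0.03,"gripper":0},
  {"tx":0,"ty":0,"tz":0,"wx":0,"wy":0,"wz":0.06,"gripper":0},
  {"tx":0,"ty":0,"tz":0,"wx":0,"wy":0,"wz":0.09,"gripper":0},
  {"tx":0,"ty":0,"tz":0,"wx":0,"wy":0,"wz":0.12,"gripper":0},
  {"tx":0,"ty":0,"tz":0,"wx":0,"wy":0,"wz":0.15,"gripper":0},
])

```text
time: 21.27
position: [0.4393, -0.2083, 0.0694]
tool_rot: [2.432, 1.402, 0.636]
ft_force: [-4.9, 0.5, 1.1]
grip_width: 0.111
grip_force: 25.0
```

Emit:
jog_arm([
  {"tx":0,"ty":0,"tz":0,"wx":0,"wy":0,"wz":0.015,"gripper":0},
  {"tx":0,"ty":0,"tz":0,"wx":0,"wy":0,"wz":0.03,"gripper":0},
  {"tx":0,"ty":0,"tz":0,"wx":0,"wy":0,"wz":0.045,"gripper":0},
  {"tx":0,"ty":0,"tz":0,"wx":0,"wy":0,"wz":0.06,"gripper":0},
  {"tx":0,"ty":0,"tz":0,"wx":0,"wy":0,"wz":0.075,"gripper":0},
])

```text
time: 21.68
position: [0.4393, -0.2084, 0.0695]
tool_rot: [2.494, 1.316, 0.653]
ft_force: [-4.8, 0.6, 0.7]
grip_width: 0.112
grip_force: 25.0
```

```bash
python3 key.py|sed -n '2p;$p'
```

```text
tool yaw about lid normal(from aligned), tilt err [-1.0039 -0.0067  0.0088]
moment in lid-normal down, F [ 1.0968 -0.72   -0.1411] [-1.7062 -3.5004 -3.0098]
```

Emit:
jog_arm([
  {"tx":0,"ty":0,"tz":0,"wx":0,"wy":0,"wz":0.012,"gripper":0},
  {"tx":0,"ty":0,"tz":0,"wx":0,"wy":0,"wz":0.024,"gripper":0},
  {"tx":0,"ty":0,"tz":0,"wx":0,"wy":0,"wz":0.036,"gripper":0},
  {"tx":0,"ty":0,"tz":0,"wx":0,"wy":0,"wz":0.048,"gripper":0},
  {"tx":0,"ty":0,"tz":0,"wx":0,"wy":0,"wz":0.06,"gripper":0},
])

```text
time: 22.1
position: [0.4393, -0.2084, 0.0695]
tool_rot: [2.542, 1.246, 0.666]
ft_force: [-4.9, 1.1, 1.2]
grip_width: 0.112
grip_force: 25.0
```

```bash
python3 key.py|sed -n '2p;$p'
```

```text
tool yaw about lid normal(from aligned), tilt err [-0.9441 -0.0067  0.0088]
moment in lid-normal down, F [ 1.0368 -0.6864 -0.0904] [-1.4188 -3.5149 -3.4436]
```

Emit:
jog_arm([
  {"tx":0,"ty":0,"tz":0,"wx":0,"wy":0,"wz":0.012,"gripper":0},
  {"tx":0,"ty":0,"tz":0,"wx":0,"wy":0,"wz":0.024,"gripper":0},
  {"tx":0,"ty":0,"tz":0,"wx":0,"wy":0,"wz":0.036,"gripper":0},
  {"tx":0,"ty":0,"tz":0,"wx":0,"wy":0,"wz":0.048,"gripper":0},
  {"tx":0,"ty":0,"tz":0,"wx":0,"wy":0,"wz":0.06,"gripper":0},
])

```text
time: 22.52
position: [0.4393, -0.2084, 0.0695]
tool_rot: [2.588, 1.174, 0.679]
ft_force: [-5.3, 0.8, 0.6]
grip_width: 0.113
grip_force: 25.0
```

```bash
python3 key.py|sed -n '2p;$p'
```

```text
tool yaw about lid normal(from aligned), tilt err [-0.884  -0.0067  0.0087]
moment in lid-normal down, F [ 0.9656 -0.8209 -0.0341] [-2.2232 -3.7891 -3.1869]
```

Emit:
jog_arm([
  {"tx":0,"ty":0,"tz":0,"wx":0,"wy":0,"wz":0.012,"gripper":0},
  {"tx":0,"ty":0,"tz":0,"wx":0,"wy":0,"wz":0.024,"gripper":0},
  {"tx":0,"ty":0,"tz":0,"wx":0,"wy":0,"wz":0.036,"gripper":0},
  {"tx":0,"ty":0,"tz":0,"wx":0,"wy":0,"wz":0.048,"gripper":0},
  {"tx":0,"ty":0,"tz":0,"wx":0,"wy":0,"wz":0.06,"gripper":0},
])

```text
time: 22.93
position: [0.4393, -0.2084, 0.0695]
tool_rot: [2.633, 1.1, 0.691]
ft_force: [-5.1, 0.0, 0.5]
grip_width: 0.114
grip_force: 25.0
```

```bash
python3 key.py|sed -n '2p;$p'
```

```text
tool yaw about lid normal(from aligned), tilt err [-0.824  -0.0067  0.0087]
moment in lid-normal down, F [ 0.833  -0.9033 -0.0536] [-2.9001 -2.9363 -2.9637]
```

Emit:
jog_arm([
  {"tx":0,"ty":0,"tz":0,"wx":0,"wy":0,"wz":0.012,"gripper":0},
  {"tx":0,"ty":0,"tz":0,"wx":0,"wy":0,"wz":0.024,"gripper":0},
  {"tx":0,"ty":0,"tz":0,"wx":0,"wy":0,"wz":0.036,"gripper":0},
  {"tx":0,"ty":0,"tz":0,"wx":0,"wy":0,"wz":0.048,"gripper":0},
  {"tx":0,"ty":0,"tz":0,"wx":0,"wy":0,"wz":0.06,"gripper":0},
])

```text
time: 23.35
position: [0.4393, -0.2084, 0.0695]
tool_rot: [2.676, 1.025, 0.703]
ft_force: [-5.5, -0.1, 0.8]
grip_width: 0.111
grip_force: 25.0
```

```bash
python3 key.py|sed -n '2p;$p'
```

```text
tool yaw about lid normal(from aligned), tilt err [-0.764  -0.0067  0.0086]
moment in lid-normal down, F [ 0.8601 -0.9305 -0.0727] [-3.3521 -2.8447 -3.3778]
```

Key at about 0.81 rad, still free; go on.

Emit:
jog_arm([
  {"tx":0,"ty":0,"tz":0,"wx":0,"wy":0,"wz":0.012,"gripper":0},
  {"tx":0,"ty":0,"tz":0,"wx":0,"wy":0,"wz":0.024,"gripper":0},
  {"tx":0,"ty":0,"tz":0,"wx":0,"wy":0,"wz":0.036,"gripper":0},
  {"tx":0,"ty":0,"tz":0,"wx":0,"wy":0,"wz":0.048,"gripper":0},
  {"tx":0,"ty":0,"tz":0,"wx":0,"wy":0,"wz":0.06,"gripper":0},
])

```text
time: 23.77
position: [0.4393, -0.2084, 0.0695]
tool_rot: [2.717, 0.948, 0.714]
ft_force: [-5.1, 0.5, 1.0]
grip_width: 0.115
grip_force: 25.0
```

```bash
python3 key.py|sed -n '2p;$p'
```

```text
tool yaw about lid normal(from aligned), tilt err [-0.704  -0.0066  0.0087]
moment in lid-normal down, F [ 0.7855 -1.0002 -0.0905] [-2.7649 -2.8342 -3.4163]
```

Emit:
jog_arm([
  {"tx":0,"ty":0,"tz":0,"wx":0,"wy":0,"wz":0.012,"gripper":0},
  {"tx":0,"ty":0,"tz":0,"wx":0,"wy":0,"wz":0.024,"gripper":0},
  {"tx":0,"ty":0,"tz":0,"wx":0,"wy":0,"wz":0.036,"gripper":0},
  {"tx":0,"ty":0,"tz":0,"wx":0,"wy":0,"wz":0.048,"gripper":0},
  {"tx":0,"ty":0,"tz":0,"wx":0,"wy":0,"wz":0.06,"gripper":0},
])

```text
time: 24.18
position: [0.4394, -0.2084, 0.0695]
tool_rot: [2.756, 0.87, 0.725]
ft_force: [-4.5, -0.3, -0.3]
grip_width: 0.112
grip_force: 25.0
```

```bash
python3 key.py|sed -n '2p;$p'
```

```text
tool yaw about lid normal(from aligned), tilt err [-0.644  -0.0066  0.0086]
moment in lid-normal down, F [ 0.7272 -1.0791 -0.0563] [-3.4967 -2.1359 -1.9731]
```

Emit:
jog_arm([
  {"tx":0,"ty":0,"tz":0,"wx":0,"wy":0,"wz":0.012,"gripper":0},
  {"tx":0,"ty":0,"tz":0,"wx":0,"wy":0,"wz":0.024,"gripper":0},
  {"tx":0,"ty":0,"tz":0,"wx":0,"wy":0,"wz":0.036,"gripper":0},
  {"tx":0,"ty":0,"tz":0,"wx":0,"wy":0,"wz":0.048,"gripper":0},
  {"tx":0,"ty":0,"tz":0,"wx":0,"wy":0,"wz":0.06,"gripper":0},
])

```text
time: 24.6
position: [0.4393, -0.2085, 0.0695]
tool_rot: [2.793, 0.79, 0.735]
ft_force: [-5.3, 0.5, 1.3]
grip_width: 0.115
grip_force: 25.0
```

```bash
python3 key.py|sed -n '2p;$p'
```

```text
tool yaw about lid normal(from aligned), tilt err [-0.5839 -0.0066  0.0086]
moment in lid-normal down, F [ 0.7201 -1.1272 -0.0328] [-3.1206 -2.531  -3.7348]
```

Emit:
jog_arm([
  {"tx":0,"ty":0,"tz":0,"wx":0,"wy":0,"wz":0.012,"gripper":0},
  {"tx":0,"ty":0,"tz":0,"wx":0,"wy":0,"wz":0.024,"gripper":0},
  {"tx":0,"ty":0,"tz":0,"wx":0,"wy":0,"wz":0.036,"gripper":0},
  {"tx":0,"ty":0,"tz":0,"wx":0,"wy":0,"wz":0.048,"gripper":0},
  {"tx":0,"ty":0,"tz":0,"wx":0,"wy":0,"wz":0.06,"gripper":0},
])

```text
time: 25.02
position: [0.4394, -0.2085, 0.0695]
tool_rot: [2.827, 0.709, 0.744]
ft_force: [-4.9, -0.6, 0.6]
grip_width: 0.117
grip_force: 25.0
```

```bash
python3 key.py|sed -n '2p;$p'
python3 - <<'E'
from h import *
s=im('side','s9.png')
up=lambda a,f:cv2.resize(a,None,fx=f,fy=f,interpolation=cv2.INTER_CUBIC)
BR=R.from_euler('z',-.035);B=np.array([.4823,-.2101,0])
# bolt: 16 mm from key axis up slope and right (45 deg)
for h in(7,2):
    e=np.array([-31.6,0,52.3])+11.3*np.array([.866,0,.5])+np.array([0,-11.3,0])+h*np.array([-.5,0,.866]);print(proj(s,BR.apply(e/1000)+B))
cv2.imwrite('pics/c9.png',up(s['color'][155:195,325:365],12))
print([(x['bbox'],x['conf']) for x in vision.spot_in('side','bolt')[:2]])
E
```

```text
tool yaw about lid normal(from aligned), tilt err [-0.5239 -0.0065  0.0086]
moment in lid-normal down, F [ 0.5727 -1.1592 -0.0424] [-3.8311 -1.3322 -2.965 ]
(np.float64(340.5391595091578), np.float64(177.19556699893027))
(np.float64(339.86324395723744), np.float64(178.27291240898026))
[]
```

Emit:
jog_arm([
  {"tx":0,"ty":0,"tz":0,"wx":0,"wy":0,"wz":0.012,"gripper":0},
  {"tx":0,"ty":0,"tz":0,"wx":0,"wy":0,"wz":0.024,"gripper":0},
  {"tx":0,"ty":0,"tz":0,"wx":0,"wy":0,"wz":0.036,"gripper":0},
  {"tx":0,"ty":0,"tz":0,"wx":0,"wy":0,"wz":0.048,"gripper":0},
  {"tx":0,"ty":0,"tz":0,"wx":0,"wy":0,"wz":0.06,"gripper":0},
])

```text
time: 25.53
position: [0.4394, -0.2085, 0.0695]
tool_rot: [2.86, 0.626, 0.753]
ft_force: [-4.8, -0.4, 0.6]
grip_width: 0.115
grip_force: 25.0
```

```bash
python3 key.py|sed -n '2p;$p'
```

```text
tool yaw about lid normal(from aligned), tilt err [-0.4638 -0.0065  0.0085]
moment in lid-normal down, F [ 0.5115 -1.2261 -0.0324] [-3.689  -1.2549 -2.837 ]
```

Emit:
jog_arm([
  {"tx":0,"ty":0,"tz":0,"wx":0,"wy":0,"wz":0.012,"gripper":0},
  {"tx":0,"ty":0,"tz":0,"wx":0,"wy":0,"wz":0.024,"gripper":0},
  {"tx":0,"ty":0,"tz":0,"wx":0,"wy":0,"wz":0.036,"gripper":0},
  {"tx":0,"ty":0,"tz":0,"wx":0,"wy":0,"wz":0.048,"gripper":0},
  {"tx":0,"ty":0,"tz":0,"wx":0,"wy":0,"wz":0.06,"gripper":0},
])

```text
time: 25.95
position: [0.4394, -0.2085, 0.0695]
tool_rot: [2.891, 0.543, 0.762]
ft_force: [-5.3, -0.1, 0.3]
grip_width: 0.108
grip_force: 25.0
```

```bash
python3 key.py
```

```text
local [-42.9486   0.1193  69.5255] j [ 0.721  -0.1496 -0.1213  2.3981 -0.6081  0.5281 -0.1274] t 25.95 grip 0.1077208919247788 24.999670452671126
tool yaw about lid normal(from aligned), tilt err [-0.4042 -0.0066  0.0085]
h 60 shift tool mm [  0.9646   0.1765 -39.4146]
h 20 shift tool mm [1.0722 0.5938 0.583 ]
moment in lid-normal down, F [ 0.4322 -1.16   -0.1197] [-4.204  -1.5439 -2.8893]
```

View pics/c9.png

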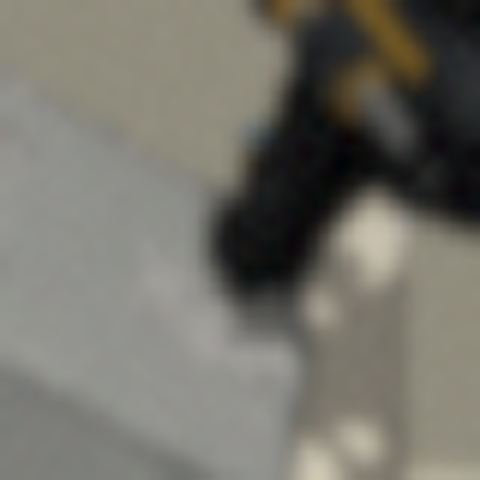

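Emit:
jog_arm([
  {"tx":0,"ty":0,"tz":0,"wx":0,"wy":0,"wz":0.008,"gripper":0},
  {"tx":0,"ty":0,"tz":0,"wx":0,"wy":0,"wz":0.016,"gripper":0},
  {"tx":0,"ty":0,"tz":0,"wx":0,"wy":0,"wz":0.024,"gripper":0},
  {"tx":0,"ty":0,"tz":0,"wx":0,"wy":0,"wz":0.032,"gripper":0},
  {"tx":0,"ty":0,"tz":0,"wx":0,"wy":0,"wz":0.04,"gripper":0},
])

```text
time: 26.37
position: [0.4394, -0.2085, 0.0695]
tool_rot: [2.909, 0.488, 0.767]
ft_force: [-4.7, 0.2, 0.6]
grip_width: 0.111
grip_force: 25.0
```

```bash
python3 key.py|sed -n '2p;$p'
```

```text
tool yaw about lid normal(from aligned), tilt err [-0.3651 -0.0067  0.0085]
moment in lid-normal down, F [ 0.4245 -1.2951 -0.2608] [-3.5745 -1.4455 -2.8288]
```

Emit:
jog_arm([
  {"tx":0,"ty":0,"tz":0,"wx":0,"wy":0,"wz":0.008,"gripper":0},
  {"tx":0,"ty":0,"tz":0,"wx":0,"wy":0,"wz":0.016,"gripper":0},
  {"tx":0,"ty":0,"tz":0,"wx":0,"wy":0,"wz":0.024,"gripper":0},
  {"tx":0,"ty":0,"tz":0,"wx":0,"wy":0,"wz":0.032,"gripper":0},
  {"tx":0,"ty":0,"tz":0,"wx":0,"wy":0,"wz":0.04,"gripper":0},
])

```text
time: 26.78
position: [0.4394, -0.2084, 0.0695]
tool_rot: [2.927, 0.432, 0.772]
ft_force: [-5.7, 0.2, 0.9]
grip_width: 0.113
grip_force: 25.0
```

```bash
python3 key.py|sed -n '2p;$p'
```

```text
tool yaw about lid normal(from aligned), tilt err [-0.3257 -0.0068  0.0085]
moment in lid-normal down, F [ 0.4008 -1.2066 -0.4527] [-4.2473 -1.4882 -3.6349]
```

Emit:
jog_arm([
  {"tx":0,"ty":0,"tz":0,"wx":0,"wy":0,"wz":-0.02,"gripper":0},
  {"tx":0,"ty":0,"tz":0,"wx":0,"wy":0,"wz":-0.04,"gripper":0},
  {"tx":0,"ty":0,"tz":0,"wx":0,"wy":0,"wz":-0.06,"gripper":0},
  {"tx":0,"ty":0,"tz":0,"wx":0,"wy":0,"wz":-0.075,"gripper":0},
  {"tx":0,"ty":0,"tz":0,"wx":0,"wy":0,"wz":-0.075,"gripper":0},
])

```text
time: 27.2
position: [0.4394, -0.2085, 0.0695]
tool_rot: [2.892, 0.538, 0.762]
ft_force: [-4.8, -0.2, 0.5]
grip_width: 0.116
grip_force: 25.0
```

```bash
python3 key.py|sed -n '2p;$p'
```

```text
tool yaw about lid normal(from aligned), tilt err [-0.4003 -0.0065  0.0085]
moment in lid-normal down, F [ 0.4679 -1.2181 -0.072 ] [-3.7822 -1.2381 -2.8159]
```

Emit:
jog_arm([
  {"tx":0,"ty":0,"tz":0,"wx":0,"wy":0,"wz":0,"gripper":0},
  {"tx":0,"ty":0,"tz":0,"wx":0,"wy":0,"wz":0,"gripper":0},
  {"tx":0,"ty":0,"tz":0,"wx":0,"wy":0,"wz":0,"gripper":0},
  {"tx":0,"ty":0,"tz":0,"wx":0,"wy":0,"wz":0,"gripper":0},
  {"tx":0,"ty":0,"tz":0,"wx":0,"wy":0,"wz":0,"gripper":0},
])

```text
time: 27.62
position: [0.4394, -0.2085, 0.0695]
tool_rot: [2.893, 0.537, 0.762]
ft_force: [-5.2, 0.5, 1.2]
grip_width: 0.115
grip_force: 25.0
```

```bash
python3 key.py|sed -n '2p;$p'
```

```text
tool yaw about lid normal(from aligned), tilt err [-0.3997 -0.0065  0.0085]
moment in lid-normal down, F [ 0.4523 -1.2379 -0.097 ] [-3.5254 -1.8305 -3.6174]
```

Emit:
jog_arm([
  {"tx":0,"ty":0,"tz":0,"wx":0,"wy":0,"wz":0,"gripper":0.15},
  {"tx":0,"ty":0,"tz":0,"wx":0,"wy":0,"wz":0,"gripper":0.25},
  {"tx":0,"ty":0,"tz":0,"wx":0,"wy":0,"wz":0,"gripper":0.4},
  {"tx":0,"ty":0,"tz":0,"wx":0,"wy":0,"wz":0,"gripper":0.5},
  {"tx":0,"ty":0,"tz":0,"wx":0,"wy":0,"wz":0,"gripper":0.5},
])

```text
time: 28.03
position: [0.4407, -0.2089, 0.0707]
tool_rot: [2.891, 0.537, 0.765]
ft_force: [-0.3, 0.2, 1.0]
grip_width: 0.368
grip_force: 0.0
```

Emit:
jog_arm([
  {"tx":0,"ty":0,"tz":-5,"wx":0,"wy":0,"wz":0,"gripper":0.5},
  {"tx":0,"ty":0,"tz":-12,"wx":0,"wy":0,"wz":0,"gripper":0.5},
  {"tx":0,"ty":0,"tz":-21,"wx":0,"wy":0,"wz":0,"gripper":0.5},
  {"tx":0,"ty":0,"tz":-31,"wx":0,"wy":0,"wz":0,"gripper":0.5},
  {"tx":0,"ty":0,"tz":-40,"wx":0,"wy":0,"wz":0,"gripper":0.5},
])

```text
time: 28.45
position: [0.4201, -0.2086, 0.1063]
tool_rot: [2.89, 0.536, 0.765]
ft_force: [0.2, 0.5, 0.9]
grip_width: 0.497
grip_force: 0.0
```

```bash
python3 key.py; python3 -c "
from h import *
st=ctrl.get_state();print(R.from_rotvec(st['tool_rot']).inv().apply([10,0,100]))"
```

```text
local [-62.2109  -0.6881 106.302 ] j [ 0.7546 -0.257  -0.1139  2.3938 -0.5549  0.6407 -0.1766] t 28.45 grip 0.497355652662431 0.0
tool yaw about lid normal(from aligned), tilt err [-0.3999 -0.0042  0.0072]
h 60 shift tool mm [-0.1823 -0.8079  2.0795]
h 20 shift tool mm [-0.1382 -0.4784 42.0781]
moment in lid-normal down, F [ 0.2104 -0.5119 -0.0503] [ 0.7419 -0.2048 -0.7285]
[ 54.07341499  21.83954132 -81.84803129]
```

Emit:
jog_arm([
  {"tx":11,"ty":4,"tz":-16,"wx":0,"wy":0,"wz":0,"gripper":0.5},
  {"tx":22,"ty":9,"tz":-33,"wx":0,"wy":0,"wz":0,"gripper":0.5},
  {"tx":32,"ty":13,"tz":-49,"wx":0,"wy":0,"wz":0,"gripper":0.5},
  {"tx":43,"ty":17,"tz":-66,"wx":0,"wy":0,"wz":0,"gripper":0.5},
  {"tx":54,"ty":22,"tz":-82,"wx":0,"wy":0,"wz":0,"gripper":0.5},
])

```text
time: 28.87
position: [0.4428, -0.2198, 0.1999]
tool_rot: [2.904, 0.541, 0.757]
ft_force: [0.7, -1.3, 0.6]
grip_width: 0.498
grip_force: 0.0
```

```bash
python3 key.py|head -1
python3 - <<'E'
from h import *
s=im('side','s10.png');t=im('top')
up=lambda a,f:cv2.resize(a,None,fx=f,fy=f,interpolation=cv2.INTER_CUBIC)
old=cv2.imread('pics/c8.png')
o=np.zeros((600,800,3),np.uint8)
o[:400,:400]=up(s['color'][160:200,320:360],10)
o[:400,400:]=old[100:500,100:500]
a=up(t['color'][190:240,355:435],4);o[400:600,:320]=a
cv2.imwrite('pics/c10.png',o)
E
```

```text
local [-39.1639 -11.05   199.9038] j [ 0.7834 -0.3017 -0.1374  2.2177 -0.4561  0.8535 -0.3199] t 28.8667 grip 0.49781573932938167 0.0
```

View pics/c10.png

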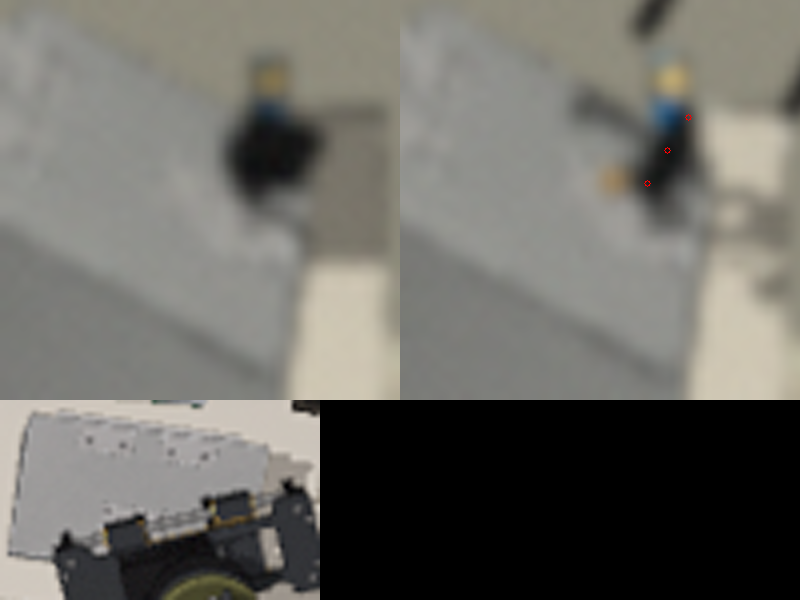

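Run:
```python
import cv2
o=cv2.imread('pics/c10.png')
for x in(195,205,213,222): print(x,[o[y,x].tolist() for y in(170,180,190)],[o[y,x+400].tolist() for y in(170,180,190)])
from bench import ctrl
print(ctrl.close_job())
```

```text
195 [[143, 147, 148], [146, 152, 153], [148, 154, 155]] [[137, 148, 152], [137, 150, 156], [139, 151, 155]]
205 [[139, 144, 143], [143, 148, 148], [144, 148, 149]] [[120, 140, 152], [110, 137, 154], [120, 139, 152]]
213 [[132, 136, 136], [138, 142, 144], [141, 145, 147]] [[110, 133, 147], [98, 130, 152], [109, 134, 149]]
222 [[108, 111, 111], [121, 125, 124], [132, 136, 137]] [[96, 115, 126], [88, 113, 131], [104, 122, 135]]
the job is handed in; nothing more can be done
None
```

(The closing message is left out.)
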